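# Feed the bottle caps into the tray's lane in order

## Robot

A 6-joint arm with a two-finger parallel gripper is mounted at the origin on the work surface. World frame = base frame: x ahead of the robot, y to its left, z up, the work surface at z = 0. Lengths are in m, angles in rad, forces in N, time in s.
With the tool pointing down it reaches from about 0.35 to 0.85 m from the base axis. Payload 8.1 kg.
Tool frame: the origin (TCP) lies between the finger pads; the fingertips stand 14 mm ahead of it and the grasp point (between the pads) lies 5 mm behind it; z points along the fingers, y is the direction in which the jaws open and shut (so a half turn about z gives the same grasp; the last joint's range is limited). The gripper opens to 93 mm and grips with 3 to 60 N. Pads are 15 mm wide; open, the fingers measure 128 mm over their backs; the gripper's body (75 mm by 188 mm) begins 65 mm behind the grasp point.
Start: joints at [-1.32, 0.13, 1.488, -0, 1.523, -0.085], TCP at [0.198, -0.566, 0.21] pointing down, gripper open.
Joint ranges: [-2.96, 2.96], [-0.89, 2.26], [0.02, 2.5], [-1.34, 4.48], [0, 2.73], [-2.66, 2.66]. Speed limits (rad/s): [2.39, 2.39, 2.79, 3.14, 3.14, 3.14].

## Interface

Orientations are given as a rotation vector (axis times angle).
In Python, from plant import robot gives the robot as it stands.
- The arm moves only by the tool step_arm, never from a script. Its argument "targets" is a list of rows, each an object of numbers: "tx", "ty", "tz": the shift along the tool's x, y, z in mm; "ax", "ay", "az": the turn, a rotation vector about the tool's x, y, z in rad; "grip": the closure in counts, from 0 (fully open) to 255 (shut). In form: [{"tx": .., "ty": .., "tz": .., "ax": .., "ay": .., "az": .., "grip": ..}, ...]. A call has 1 to 20 rows; each row shifts and turns the commanded pose from where the row before left it, along the tool's axes as they then stand; what a row does not reach is not made up. A row lasts 1/10 s, in which the tool goes at most 50 mm and 8.59 degrees, less where a joint would pass 70% of its speed; a pose out of reach is approached as far as the arm can. A call with a gripper value outside its range is refused whole. The fingers move at their own pace and stop on an object; "squeeze" is the grip in N (left out, the last holds). Time passes only in rows, so rows that do not move let the fingers close. It gives the time, the measured TCP pose, the force and the opening at its end, in the units of the state.
- robot.read_state(): the state, without advancing time (a new reading comes with each control period).
- robot.read_camera(name): name is "scene" or "top" or "wrist"; returns a dict with "frame" (384x512x3 uint8, blue, green, red), "fx", "fy", "cx", "cy" (pixels), "R" (3x3) and "t" (3): a world point X has camera coordinates R X + t. Camera axes: x right, y down, z forward; pixel columns grow to the right and rows downward; lengths in m; the calibration is good to about 2 mm. The wrist camera is an equidistant fisheye: a pixel r from the principal point sees the ray r / f radians off the axis. A picture is of the moment at which its call begins. There is no depth.
- robot.close_job(): hands the job in, once; it reports no verdict.
The state is a dict: "t": time; "q": joint angles; "dq": joint speeds; "joint_torque": joint torques, N m; "tool_pos": TCP position; "orientation": TCP orientation; "force": force on the tool from outside, world axes, zero at the start; "wrist_torque": the same for the moment, N m; "opening": finger opening in m.
Only numpy, scipy, OpenCV 4.12 (cv2) and the standard library are available. Lean on these libraries where they do the work, as an engineer would, in place of code of your own. Each camera call takes 0.05 s, during which the arm holds its last target.

## Task

On the cap tray, push the loose screw caps through the narrow gate into the lane behind it, one at a time: first the red cap, then the green, then the black, so that they stand upright in the lane in that order. Only push them along the tray with the fingertips, never taking a cap between the fingers or lifting it, and leave the yellow cap, the things standing on the tray's corners and everything else where they are.

Things in the scene. Friction and masses are not known exactly. Their poses are not given: they have to be found in the camera images.
- tray: Aluminium tray with low blue walls, fixed, but placed and turned differently in every run. Origin on the table under the middle of the gate; x points through the gate into the lane, y left, z up. Floor 4 mm thick, x -200 to 125, y -133 to 133 mm. All walls are 4 mm thick and rise only 7 mm above the floor: fingertips 8 to 12 mm above the floor pass over them and still push the caps.
- gate (a point): Middle of the gate on the floor's top face (tray x = 0, y = 0, z = 4 mm), between two orange posts of diameter 10 mm, centred 23.5 mm to either side: 37 mm clear. Posts are as low as the walls (7 mm).
- lane (a point): Middle of the lane on the floor (tray x = 60 mm). The lane runs from the gate to a stop wall whose inner face is at tray x = 119 mm; 38 mm wide inside, straight: room for three caps in a row.
- area (a point): Middle of the sweeping area on the floor (tray x = -120 mm). Back wall at tray x = -198; side walls at y = +-131 from x = -198 to -100, then straight funnel walls to the gate at y = +-22. The four caps start here at tray x about -145 to -105 mm, side by side about 60 mm apart, colours in any order, with a free way to the gate.
- red_cap: Red screw cap, standing open side down on the tray: a solid-walled disc of diameter 30 mm, 20 mm high, 12 g nominal (may differ by up to 40%). Origin at the centre of its underside, z up.
- green_cap: Green screw cap, standing open side down on the tray: a solid-walled disc of diameter 30 mm, 20 mm high, 12 g nominal (may differ by up to 40%). Origin at the centre of its underside, z up.
- black_cap: Black screw cap, standing open side down on the tray: a solid-walled disc of diameter 30 mm, 20 mm high, 12 g nominal (may differ by up to 40%). Origin at the centre of its underside, z up.
- yellow_cap: Yellow screw cap, standing open side down on the tray: a solid-walled disc of diameter 30 mm, 20 mm high, 12 g nominal (may differ by up to 40%). Origin at the centre of its underside, z up. It stays where it is.
- jar: Small closed jar, diameter 44 mm, 50 mm high, standing on the tray's floor outside the lane (left corner, beside it). Origin at the centre of its underside. Leave alone.
- funnel: Small clear funnel standing mouth down on the tray's floor outside the lane (right corner), diameter 48 mm, 48 mm high. Origin at the centre of its underside. Leave alone.
- oil_a: Small filled green glass bottle with a black cap, diameter 36 mm, 80 mm high, on the table far to the left. Origin at the centre of its underside. Leave alone.
- oil_b: Small filled green glass bottle with a black cap, diameter 36 mm, 80 mm high, on the table far to the left. Origin at the centre of its underside. Leave alone.
- cup: Blue ceramic mug, diameter 80 mm, 90 mm high, on the table to the right. Origin at the centre of its underside. Leave alone.

How it is judged:
On the way, in this order (a step that is already met when the one before it is completed fails the run):
1. the red cap is through the gate, wholly in the lane, while the green and black ones are still back in the sweeping area (30 mm or more before the gate) (x of red_cap in the frame of tray between 0.013 and 0.12 m and y of red_cap in the frame of tray between -0.012 and 0.012 m and z of red_cap in the frame of tray below 0.012 m and angle between red_cap's own z axis and vertical below 0.2 rad and x of each of green_cap, black_cap in the frame of tray below -0.03 m), for 0.2 s.
2. the green cap is in the lane behind the red one, while the black one is still back in the sweeping area (30 mm or more before the gate) (x of red_cap in the frame of tray between 0.013 and 0.12 m and y of red_cap in the frame of tray between -0.012 and 0.012 m and z of each of red_cap, green_cap in the frame of tray below 0.012 m and angle between each of red_cap, green_cap's own z axis and vertical below 0.2 rad and x of green_cap in the frame of tray between 0.013 and 0.12 m and y of green_cap in the frame of tray between -0.012 and 0.012 m and x of black_cap in the frame of tray below -0.03 m), for 0.2 s.
3. the black cap is in the lane too (x of red_cap in the frame of tray between 0.013 and 0.12 m and y of red_cap in the frame of tray between -0.012 and 0.012 m and z of each of red_cap, green_cap, black_cap in the frame of tray below 0.012 m and angle between each of red_cap, green_cap, black_cap's own z axis and vertical below 0.2 rad and x of green_cap in the frame of tray between 0.013 and 0.12 m and y of green_cap in the frame of tray between -0.012 and 0.012 m and x of black_cap in the frame of tray between 0.013 and 0.12 m and y of black_cap in the frame of tray between -0.012 and 0.012 m), for 0.2 s.
At the end, for the whole second after the job is handed in: Red, green and black caps all stand upright and at rest on the lane's floor, each with its centre at least 13 mm past the gate line, red farthest in, then green, then black; the yellow cap and the jar, funnel, bottles and mug are within 20 mm of where they were (all of step 3 and linear speed of each of red_cap, green_cap, black_cap below 0.02 m/s and x of red_cap in the frame of tray above 0.065 m and x of green_cap in the frame of tray between 0.035 and 0.08 m and x of black_cap in the frame of tray below 0.05 m and distance of each of yellow_cap, jar, funnel, oil_a, oil_b, cup from where it was at the start of the episode below 0.02 m); the robot touches nothing.
It fails at once if a cap is lifted more than 10 mm off the tray's floor (z of any of red_cap, green_cap, black_cap, yellow_cap in the frame of tray above 0.014 m).
It fails at once if a cap is taken between the fingers (the grasp point down over it, within 12 mm of its centre) ((horizontal distance between the grasp point and red_cap below 0.012 m and z of the grasp point in the frame of tray below 0.04 m) or (horizontal distance between the grasp point and green_cap below 0.012 m and z of the grasp point in the frame of tray below 0.04 m) or (horizontal distance between the grasp point and black_cap below 0.012 m and z of the grasp point in the frame of tray below 0.04 m) or (horizontal distance between the grasp point and yellow_cap below 0.012 m and z of the grasp point in the frame of tray below 0.04 m)).
It fails at once if the yellow cap, jar, funnel, a bottle or the mug is moved by more than 20 mm or tipped (distance of any of yellow_cap, jar, funnel, oil_a, oil_b, cup from where it was at the start of the episode above 0.02 m or angle between any of yellow_cap, jar, funnel, oil_a, oil_b, cup's own z axis and vertical above 0.5 rad).
It also fails if it takes over 72 s, if anything falls off the work surface, if the arm or the gripper's body presses on something with over 40 N, if the wrist force passes 120 N, or if a joint passes its speed limit or range.

## Working session

There is one attempt and no reset: what is moved stays moved. The work goes in short steps, Python scripts to look and compute and a tool call to move; the robot and the scene stay as the last step left them, time stands still between calls to the robot, and variables do not carry over. Pictures are saved under pics/ and viewed, and the job is handed in when it is done.

Besides the shell and the picture viewer there is one more tool, called after "Request:" as name(argument=value, ...) on one line, values as JSON. step_arm: Moves the arm, as the interface text tells. Its arguments: {"type":"object","properties":{"targets":{"type":"array"},"squeeze":{"type":"number"}},"required":["targets"]}

```bash
ls; mkdir -p pics
python3 - <<'E'
from plant import robot
import cv2
s=robot.read_state(); print(s)
for n in("top","scene"):
    c=robot.read_camera(n); cv2.imwrite(f"pics/{n}0.png",c["frame"]); print(n,c["fx"],c["fy"],c["cx"],c["cy"],c["R"],c["t"])
E
```

```text
pics
{'t': 0.0, 'q': array([-1.32041600e+00,  1.31122939e-01,  1.48924009e+00, -1.81836906e-05,
        1.52298217e+00, -8.53927837e-02]), 'dq': array([ 0.00072302, -0.00062837,  0.00050705,  0.00097341, -0.00255202,
        0.00079389]), 'joint_torque': array([-4.44546240e-03, -5.59859490e+01, -4.91756237e+01,  7.67429732e-02,
        3.58760229e-02, -1.40514449e-04]), 'tool_pos': array([ 0.19757913, -0.56594375,  0.2094318 ]), 'orientation': array([-3.09570145e+00, -5.24666743e-01,  2.55128884e-04]), 'force': array([ 0.76500561, -0.06386179,  0.34685014]), 'wrist_torque': array([-0.03201975, -0.0301381 ,  0.0341575 ]), 'opening': 0.0928053021410921}
top 360.4809039210616 360.4809039210616 258.0098760236525 193.7161191688892 [[-0.00603522 -0.99997032  0.00478919]
 [-0.99413493  0.00548271 -0.1080078 ]
 [ 0.10797833 -0.00541295 -0.99413851]] [-0.00917108  0.64158261  0.92013282]
scene 354.613137098886 354.613137098886 255.99105641244063 196.3985115904244 [[-0.77180762  0.63584579  0.00362432]
 [ 0.48737965  0.59523677 -0.63886952]
 [-0.40837982 -0.49131794 -0.76930657]] [ 0.46826247 -0.26065131  1.27217824]
```

View pics/top0.png

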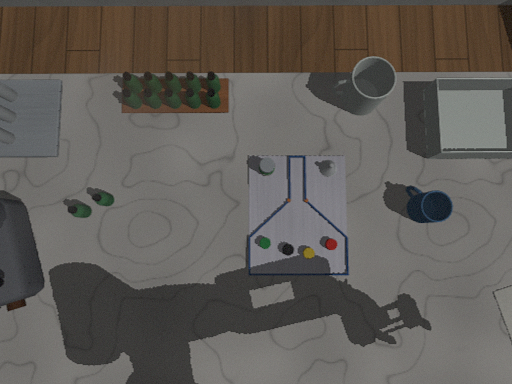

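View pics/scene0.png

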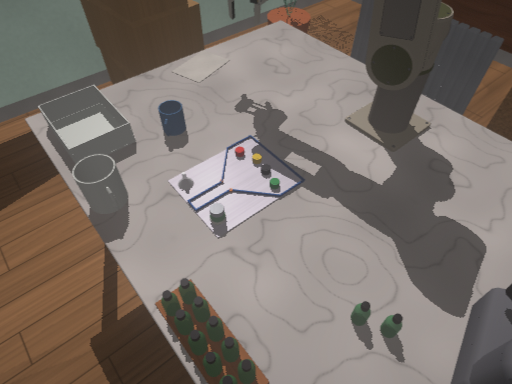

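The top view shows the tray with the lane pointing up. Red is at about (331,244), yellow (308,253), black (288,249) and green (264,242). The orange posts are near (290,200) and (305,200). Next I measure these precisely.

```bash
cat > h.py <<'E'
from plant import robot
import cv2, numpy as np, json
def ray(c,uv,z):
    p=np.array([(uv[0]-c["cx"])/c["fx"],(uv[1]-c["cy"])/c["fy"],1.]); R=np.array(c["R"]);t=np.array(c["t"])
    C=-R.T@t; d=R.T@p; return C+d*(z-C[2])/d[2]
def proj(c,X):
    p=np.array(c["R"])@X+np.array(c["t"]); return np.array([c["fx"]*p[0]/p[2]+c["cx"],c["fy"]*p[1]/p[2]+c["cy"]])
def blobs(m,amin=6):
    n,l,s,ce=cv2.connectedComponentsWithStats(m.astype(np.uint8)); return [(ce[i],s[i,4]) for i in range(1,n) if s[i,4]>=amin]
E
python3 - <<'E'
from h import *
c=robot.read_camera("top"); f=c["frame"]; roi=f[140:290,235:365]
cv2.imwrite("pics/top1.png",cv2.resize(roi,None,fx=4.6,fy=4,interpolation=cv2.INTER_CUBIC) if 0 else cv2.resize(roi,None,fx=4,fy=4,interpolation=cv2.INTER_NEAREST))
hsv=cv2.cvtColor(f,cv2.COLOR_BGR2HSV); H,S,V=[hsv[...,i].astype(int) for i in range(3)]
box=np.zeros(H.shape,bool); box[150:280,243:353]=1
M={"red":((H<5)|(H>174))&(S>150),"yellow":(H>18)&(H<35)&(S>130),"green":(H>45)&(H<85)&(S>100),"black":(V<55)&(S<120),"orange":(H>=5)&(H<18)&(S>70),"blue":(H>100)&(H<125)&(S>90)}
for k,m in M.items():
    for ce,a in blobs(m&box,4):
        print(k,ce.round(1),a,ray(c,ce,.011 if k in("orange","blue") else .024).round(4))
m=(M["blue"]&box).astype(np.uint8); p=cv2.findNonZero(m); print(cv2.minAreaRect(p)); 
for q in cv2.boxPoints(cv2.minAreaRect(p)): print(q,ray(c,q,.011).round(4))
E
```

```text
red [330.7 243.9] 97 [ 0.5082 -0.2041  0.024 ]
yellow [308.1 252.7] 99 [ 0.4857 -0.144   0.024 ]
green [268.  173.1] 7 [ 0.6983 -0.0402  0.024 ]
green [264.5 242.7] 89 [ 0.5126 -0.0292  0.024 ]
black [260.1 170.4] 14 [ 0.7061 -0.0191  0.024 ]
black [246.9 242. ] 13 [0.5146 0.0171 0.024 ]
black [345. 240.] 5 [ 0.5183 -0.2423  0.024 ]
black [287.2 249.2] 96 [ 0.4951 -0.0889  0.024 ]
black [246.  252.5] 6 [0.4872 0.0196 0.024 ]
black [246.4 259.8] 5 [0.4683 0.0186 0.024 ]
black [248.7 273.5] 6 [0.4329 0.0128 0.024 ]
black [327. 273.] 5 [ 0.4328 -0.1924  0.024 ]
black [254. 275.] 5 [ 0.429  -0.0012  0.024 ]
black [270.9 274.8] 25 [ 0.4292 -0.0453  0.024 ]
black [295.6 274.9] 12 [ 0.4285 -0.1099  0.024 ]
black [316.5 274.5] 4 [ 0.4292 -0.1647  0.024 ]
black [324.5 275. ] 6 [ 0.4277 -0.1857  0.024 ]
black [256.5 278.5] 4 [ 0.4199 -0.0076  0.024 ]
orange [288.5 199.6] 11 [ 0.6275 -0.0955  0.011 ]
orange [305.7 200.2] 10 [ 0.6257 -0.1422  0.011 ]
blue [298.  174.8] 120 [ 0.6953 -0.1225  0.011 ]
blue [301.4 245.3] 343 [ 0.5045 -0.1281  0.011 ]
((298.0, 215.0), (100.0, 118.0), 0.0)
[248. 274.] [0.4302 0.0148 0.011 ]
[248. 156.] [0.7484 0.0139 0.011 ]
[348. 156.] [ 0.7471 -0.2611  0.011 ]
[348. 274.] [ 0.4284 -0.2506  0.011 ]
```

View pics/top1.png

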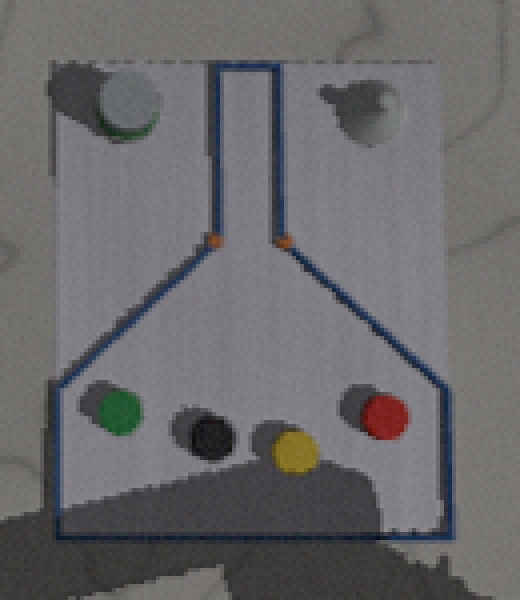

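```bash
cat > cal.py <<'E'
from h import *
c=robot.read_camera("top"); f=c["frame"]
hsv=cv2.cvtColor(f,cv2.COLOR_BGR2HSV); H,S,V=[hsv[...,i].astype(int) for i in range(3)]
B=(H>100)&(H<125)&(S>75)
def pts(r0,r1,c0,c1,axis):
    w=(S*B)[r0:r1,c0:c1].astype(float); out=[]
    if axis=="col": # vertical wall: per row centroid
        for i,row in enumerate(w):
            if row.sum()>0: out.append(ray(c,(c0+(row*np.arange(len(row))).sum()/row.sum(),r0+i),.0095)[:2])
    else:
        for j,col in enumerate(w.T):
            if col.sum()>0: out.append(ray(c,(c0+j,r0+(col*np.arange(len(col))).sum()/col.sum()),.0095)[:2])
    out=np.array(out); l=cv2.fitLine(out.astype(np.float32),cv2.DIST_HUBER,0,1e-4,1e-4).ravel(); return out,l
for n,a in {"laneL":(162,194,286,294,"col"),"laneR":(162,194,300,309,"col"),"sideL":(240,270,245,253,"col"),"sideR":(240,270,343,352,"col"),"back":(270,279,252,344,"row"),"stop":(153,160,291,303,"row")}.items():
    o,l=pts(*a); d=l[:2]*(1 if (l[0] if a[4]=="col" else l[1])>0 else -1)
    print(n,len(o),"dir deg",np.degrees(np.arctan2(d[1],d[0])).round(2),"pt",l[2:].round(4))
E
python3 cal.py
```

```text
laneL 32 dir deg -0.88 pt [ 0.7084 -0.0983]
laneR 32 dir deg 0.03 pt [ 0.6769 -0.14  ]
sideL 30 dir deg -0.03 pt [0.4736 0.013 ]
sideR 30 dir deg -0.55 pt [ 0.4864 -0.2491]
back 92 dir deg 89.62 pt [ 0.4292 -0.1116]
stop 12 dir deg 90.06 pt [ 0.748  -0.1193]
```

Tray: the two wall fits and the posts agree. The origin is about (0.627, -0.1188), turned about -0.4°, with post spacing 46.7 mm against 47 nominal. I'll push each cap in a cradle of two part-closed fingers with an 18 mm gap. First I turn and approach high, behind red.

Request:
step_arm(targets=[{"az": -0.1437, "grip": 206}, {"az": -0.1437, "grip": 206}, {"az": -0.1437, "grip": 206}, {"tx": 36.4, "ty": -3.8, "grip": 206}, {"tx": 36.4, "ty": -3.8, "grip": 206}, {"tx": 36.4, "ty": -3.8, "grip": 206}, {"tx": 36.4, "ty": -3.8, "grip": 206}, {"tx": 36.4, "ty": -3.8, "grip": 206}, {"tx": 36.4, "ty": -3.8, "grip": 206}, {"tx": 36.4, "ty": -3.8, "grip": 206}, {"tx": 36.4, "ty": -3.8, "grip": 206}, {"tx": 36.4, "ty": -3.8, "grip": 206}, {"tx": 36.4, "ty": -3.8, "grip": 206}, {"tx": 36.4, "ty": -3.8, "grip": 206}, {"tx": 36.4, "ty": -3.8, "grip": 206}, {"grip": 206}])

```text
schema error: expected keys tx, ty, tz, ax, ay, az, grip
```

Request:
step_arm(targets=[{"tx": 0, "ty": 0, "tz": 0, "ax": 0, "ay": 0, "az": -0.1437, "grip": 206}, {"tx": 0, "ty": 0, "tz": 0, "ax": 0, "ay": 0, "az": -0.1437, "grip": 206}, {"tx": 0, "ty": 0, "tz": 0, "ax": 0, "ay": 0, "az": -0.1437, "grip": 206}, {"tx": 36.4, "ty": -3.8, "tz": 0, "ax": 0, "ay": 0, "az": 0, "grip": 206}, {"tx": 36.4, "ty": -3.8, "tz": 0, "ax": 0, "ay": 0, "az": 0, "grip": 206}, {"tx": 36.4, "ty": -3.8, "tz": 0, "ax": 0, "ay": 0, "az": 0, "grip": 206}, {"tx": 36.4, "ty": -3.8, "tz": 0, "ax": 0, "ay": 0, "az": 0, "grip": 206}, {"tx": 36.4, "ty": -3.8, "tz": 0, "ax": 0, "ay": 0, "az": 0, "grip": 206}, {"tx": 36.4, "ty": -3.8, "tz": 0, "ax": 0, "ay": 0, "az": 0, "grip": 206}, {"tx": 36.4, "ty": -3.8, "tz": 0, "ax": 0, "ay": 0, "az": 0, "grip": 206}, {"tx": 36.4, "ty": -3.8, "tz": 0, "ax": 0, "ay": 0, "az": 0, "grip": 206}, {"tx": 36.4, "ty": -3.8, "tz": 0, "ax": 0, "ay": 0, "az": 0, "grip": 206}, {"tx": 36.4, "ty": -3.8, "tz": 0, "ax": 0, "ay": 0, "az": 0, "grip": 206}, {"tx": 36.4, "ty": -3.8, "tz": 0, "ax": 0, "ay": 0, "az": 0, "grip": 206}, {"tx": 36.4, "ty": -3.8, "tz": 0, "ax": 0, "ay": 0, "az": 0, "grip": 206}, {"tx": 0, "ty": 0, "tz": 0, "ax": 0, "ay": 0, "az": 0, "grip": 206}])

```text
t: 1.8
tool_pos: [0.4826, -0.2272, 0.2103]
orientation: [-2.91, -1.181, -0.002]
force: [0.3, -0.9, 0.6]
opening: 0.0177
```

Request:
step_arm(targets=[{"tx": -4, "ty": 0, "tz": 30, "ax": 0, "ay": 0, "az": 0, "grip": 206}, {"tx": 0, "ty": 0, "tz": 35, "ax": 0, "ay": 0, "az": 0, "grip": 206}, {"tx": 0, "ty": 0, "tz": 35, "ax": 0, "ay": 0, "az": 0, "grip": 206}, {"tx": 0, "ty": 0, "tz": 35, "ax": 0, "ay": 0, "az": 0, "grip": 206}, {"tx": 0, "ty": 0, "tz": 20, "ax": 0, "ay": 0, "az": 0, "grip": 206}, {"tx": 0, "ty": 0, "tz": 10, "ax": 0, "ay": 0, "az": 0, "grip": 206}, {"tx": 0, "ty": 0, "tz": 0, "ax": 0, "ay": 0, "az": 0, "grip": 206}])

```text
t: 2.5
tool_pos: [0.4764, -0.2331, 0.044]
orientation: [-2.912, -1.174, 0.003]
force: [0.7, 0.4, -0.1]
opening: 0.0179
```

Run:
```python
from h import *
c=robot.read_camera("wrist"); cv2.imwrite("pics/w1.png",c["frame"]); print(c["fx"],c["cx"],c["cy"],c["R"],c["t"])
c=robot.read_camera("scene"); f=c["frame"][110:240,150:330]; cv2.imwrite("pics/s1.png",cv2.resize(f,None,fx=4,fy=4))
print(robot.read_state()["tool_pos"])
```

```text
297.3186396354542 260.0003426402899 193.90312302167558 [[ 0.69376867 -0.72019562 -0.00181505]
 [-0.68897933 -0.66442759  0.28955736]
 [-0.20974391 -0.19963529 -0.95715894]] [-0.49891849  0.18637744  0.2854499 ]
[ 0.47825083 -0.23400204  0.04656092]
```

View pics/w1.png

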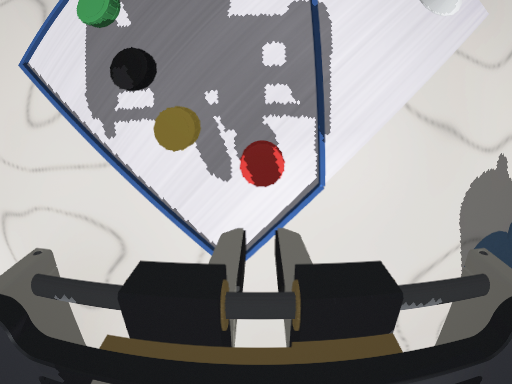

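View pics/s1.png

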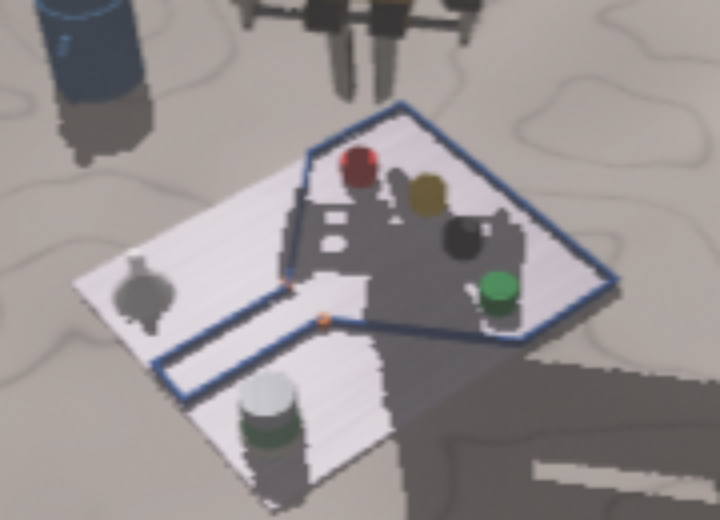

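The wrist view shows red at (262,163) straight ahead of the finger gap, whose centre is at about column 260. In the scene view the fingers are behind red and clear of yellow. Next I lower the fingers and push red toward a point 30 mm before the gate.

Request:
step_arm(targets=[{"tx": 0, "ty": 0, "tz": 12, "ax": 0, "ay": 0, "az": 0, "grip": 206}, {"tx": 0, "ty": 0, "tz": 6.5, "ax": 0, "ay": 0, "az": 0, "grip": 206}, {"tx": 0, "ty": 0, "tz": 0, "ax": 0, "ay": 0, "az": 0, "grip": 206}, {"tx": 8, "ty": 0, "tz": 0, "ax": 0, "ay": 0, "az": 0, "grip": 206}, {"tx": 8, "ty": 0, "tz": 0, "ax": 0, "ay": 0, "az": 0, "grip": 206}, {"tx": 5, "ty": 0, "tz": 0, "ax": 0, "ay": 0, "az": 0, "grip": 206}, {"tx": 5, "ty": 0, "tz": 0, "ax": 0, "ay": 0, "az": 0, "grip": 206}, {"tx": 8, "ty": 0, "tz": 0, "ax": 0, "ay": 0, "az": 0, "grip": 206}, {"tx": 8, "ty": 0, "tz": 0, "ax": 0, "ay": 0, "az": 0, "grip": 206}, {"tx": 8, "ty": 0, "tz": 0, "ax": 0, "ay": 0, "az": 0, "grip": 206}, {"tx": 0, "ty": 0, "tz": 0, "ax": 0, "ay": 0, "az": 0, "grip": 206}])

```text
t: 3.7
tool_pos: [0.5145, -0.1978, 0.027]
orientation: [2.913, 1.177, 0.001]
force: [0.3, 0.9, -0.1]
opening: 0.0182
```

```bash
cat > look.py <<'E'
from h import *
import sys
n=sys.argv[1]
c=robot.read_camera("wrist"); a=c["frame"]
d=robot.read_camera("top"); b=cv2.resize(d["frame"][140:290,235:365],None,fx=2.56,fy=2.56,interpolation=cv2.INTER_CUBIC)
cv2.imwrite(f"pics/{n}.png",cv2.hconcat([cv2.resize(a,None,fx=.9,fy=1)[:, :460],b[:384]]) if b.shape[0]>=384 else a)
s=robot.read_state(); p=s["tool_pos"]; o=s["orientation"]
h=2*np.arctan2(-o[1],-o[0]) if o[0]<0 else 2*np.arctan2(o[1],o[0])
th=-.007; r=p[:2]-[.627,-.1188]; tr=np.array([r[0]*np.cos(th)+r[1]*np.sin(th),-r[0]*np.sin(th)+r[1]*np.cos(th)])
print("t",s["t"],"tcp",p.round(4),"tray mm",(tr*1e3).round(1),"heading rel tray",np.degrees(h-th).round(2),"open",s["opening"],"F",s["force"].round(1))
def wray(uv,z):
    x=np.array([(uv[0]-c["cx"])/c["fx"],(uv[1]-c["cy"])/c["fy"]]); r=np.hypot(*x); v=np.array([*(x/r*np.sin(r)),np.cos(r)])
    R=np.array(c["R"]);C=-R.T@np.array(c["t"]); v=R.T@v; return C+v*(z-C[2])/v[2]
for nm,cam,fr in(("top",d,d["frame"]),("wrist",c,c["frame"])):
    hsv=cv2.cvtColor(fr,cv2.COLOR_BGR2HSV); H,S,V=[hsv[...,i].astype(int) for i in range(3)]
    M={"red":((H<5)|(H>174))&(S>130),"yellow":(H>18)&(H<35)&(S>130),"green":(H>45)&(H<85)&(S>90),"black":(V<50)&(S<110)}
    if nm=="top":
        for m in M.values(): m[:150]=0;m[280:]=0;m[:,:243]=0;m[:,353:]=0
    for k,m in M.items():
        for ce,ar in blobs(m,40 if nm=="top" else 300):
            w=(ray(cam,ce,.024) if nm=="top" else wray(ce,.020))[:2]-[.627,-.1188]
            t=np.array([w[0]*np.cos(th)+w[1]*np.sin(th),-w[0]*np.sin(th)+w[1]*np.cos(th)])*1e3
            if abs(t[0])<210 and abs(t[1])<135: print(nm,k,ce.round(0),ar,"tray mm",t.round(1))
E
python3 look.py l1
```

```text
t 3.8 tcp [ 0.5138 -0.1984  0.0268] tray mm [-112.6  -80.4] heading rel tray 44.38 open 0.017750755899478325 F [ 0.8 -0.7  0.3]
top yellow [307. 251.] 55 tray mm [-136.8  -22.7]
top green [265. 243.] 88 tray mm [-115.4   88.5]
top black [328. 248.] 1001 tray mm [-128.1  -79.5]
top black [287. 249.] 87 tray mm [-131.1   28.3]
wrist red [260. 241.] 1396 tray mm [-117.7  -86.3]
wrist yellow [173. 207.] 1727 tray mm [-140.2  -27.9]
wrist green [83. 69.] 1624 tray mm [-114.7   84.5]
wrist black [124. 143.] 1747 tray mm [-131.2   25.4]
wrist black [175. 304.] 7841 tray mm [-204.3  -77.8]
```

View pics/l1.png

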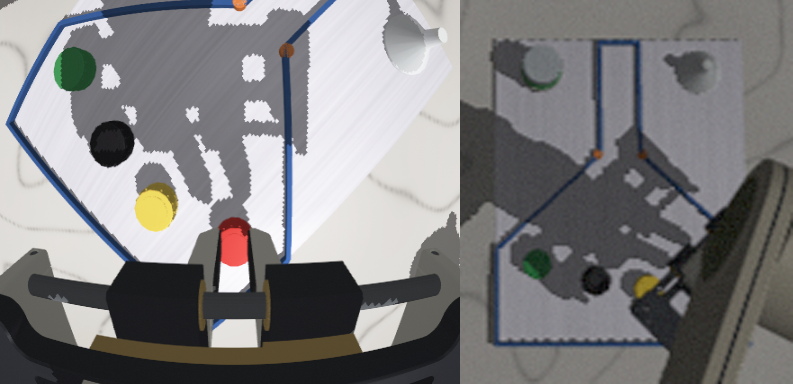

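Run:
```python
from h import *
c=robot.read_camera("wrist"); s=robot.read_state()
cv2.imwrite("pics/z1.png",cv2.resize(c["frame"][180:350,180:340],None,fx=4.5,fy=3.5 if 0 else 3.5,interpolation=cv2.INTER_CUBIC))
R=np.array(c["R"]);t=np.array(c["t"]); print("cam",-R.T@t, s["tool_pos"])
Rt=cv2.Rodrigues(s["orientation"])[0]; print(Rt.round(3))
def wp(X):
    p=R@X+t; r=np.hypot(p[0],p[1]); a=np.arctan2(r,p[2]); return np.array([c["cx"]+c["fx"]*a*p[0]/r,c["cy"]+c["fy"]*a*p[1]/r]).round(1)
T=s["tool_pos"]
for n,o in {"tcp":(0,0,0),"tip mid":(0,0,.014),"tipL in front":(.0075,-.009,.014),"tipR":(.0075,.009,.014),"back":(-.0075,.009,.014)}.items(): print(n,wp(T+Rt@np.array(o)))
for n,X in {"red orig top":(.5082,-.2041,.024),"red pushed top":tuple(T+Rt@[.0195,0,0]*1)[:2]+(.024,)}.items(): print(n,wp(np.array(X)))
```

```text
cam [ 0.5713783  -0.14349331  0.20124975] [ 0.51365623 -0.19861728  0.02686123]
[[ 0.72   0.694 -0.   ]
 [ 0.694 -0.72  -0.   ]
 [-0.    -0.    -1.   ]]
tcp [259.1 234.4]
tip mid [259.1 225.9]
tipL in front [245.9 215.7]
tipR [272.4 215.7]
back [272.1 235.8]
red orig top [259.4 243.2]
red pushed top [259.1 204.3]
```

View pics/z1.png

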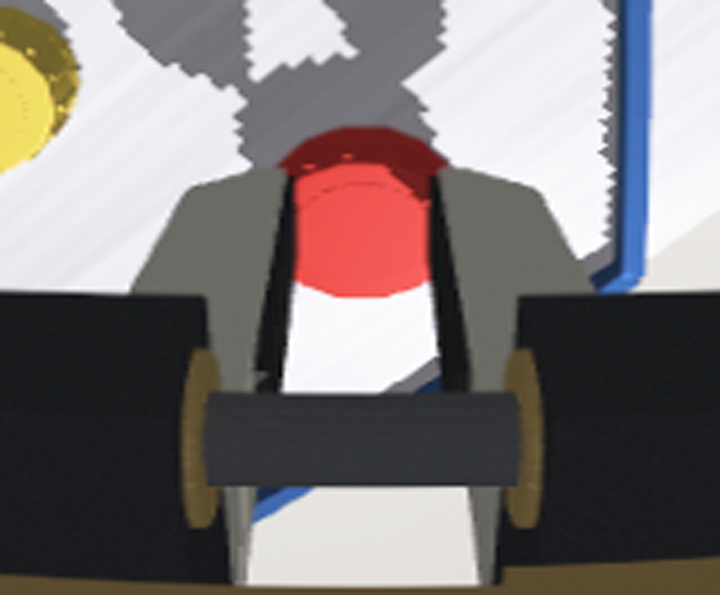

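The wrist view shows red's top still centred at about (260,246), between the finger images, so it doesn't seem to have moved. I'll check from the side with the scene camera before touching anything.

Run:
```python
from h import *
c=robot.read_camera("scene"); s=robot.read_state(); f=c["frame"].copy()
cv2.imwrite("pics/z2.png",cv2.resize(f[110:200,200:310],None,fx=6,fy=6,interpolation=cv2.INTER_CUBIC))
T=s["tool_pos"];Rt=cv2.Rodrigues(s["orientation"])[0]
z=lambda p:((p-[200,110])*6).round(0)
for n,o in {"tcp":(0,0,0),"tipL-":(.0075,-.009,.014),"tipR+":(.0075,.009,.014),"tipL- back":(-.0075,-.009,.014)}.items(): print(n,z(proj(c,T+Rt@np.array(o))))
print("red orig top",z(proj(c,np.array([.5082,-.2041,.024]))),"bot",z(proj(c,np.array([.5082,-.2041,.004]))), "pushed",z(proj(c,np.array([*(T+Rt@[.0195,0,0])[:2],.024]))))
```

```text
tcp [234. 246.]
tipL- [250. 276.]
tipR+ [217. 273.]
tipL- back [254. 257.]
red orig top [236. 240.] bot [238. 267.] pushed [229. 275.]
```

View pics/z2.png

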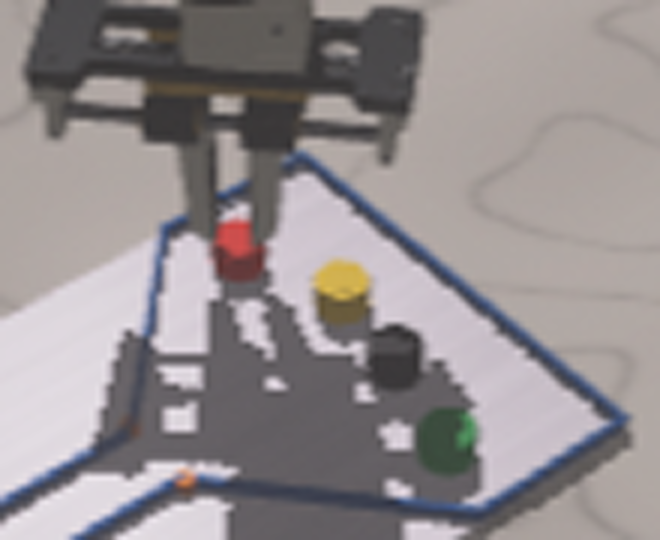

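Run:
```python
from h import *
w=robot.read_camera("wrist"); c=robot.read_camera("scene"); s=robot.read_state()
def wr(uv):
    x=np.array([(uv[0]-w["cx"])/w["fx"],(uv[1]-w["cy"])/w["fy"]]); r=np.hypot(*x); v=np.array([*(x/r*np.sin(r)),np.cos(r)])
    R=np.array(w["R"]); return -R.T@np.array(w["t"]), R.T@v
def sr(uv):
    R=np.array(c["R"]); v=R.T@np.array([(uv[0]-c["cx"])/c["fx"],(uv[1]-c["cy"])/c["fy"],1]); return -R.T@np.array(c["t"]), v/np.linalg.norm(v)
T=s["tool_pos"];Rt=cv2.Rodrigues(s["orientation"])[0]
for n,a,b in (("L inner tip",(243,228.6),(200+252/6,110+240/6)),("R inner tip",(276,228.6),(200+212/6,110+240/6))):
    A,u=wr(a);B,v=sr(b); k=np.linalg.lstsq(np.c_[u,-v],B-A,rcond=None)[0]; P=A+k[0]*u;Q=B+k[1]*v
    print(n,P.round(4),Q.round(4),"in tool mm",(Rt.T@((P+Q)/2-T)*1e3).round(1))
    for zz in(.013,.02,.024,.03): print("  wrist tip if z=",zz,((Rt.T@(A+u*(zz-A[2])/u[2]-T))*1e3).round(1))
for n,a,b in (("red top",(260,246),(200+237/6,110+236/6)),):
    A,u=wr(a);B,v=sr(b); k=np.linalg.lstsq(np.c_[u,-v],B-A,rcond=None)[0]; print(n,(A+k[0]*u).round(4),(B+k[1]*v).round(4))
print(T,s["q"])
# fisheye clip of both
g=w["frame"]; cv2.imwrite("pics/z3.png",cv2.resize(g[205:270,215:305],None,fx=8,fy=8,interpolation=cv2.INTER_NEAREST))
```

```text
L inner tip [ 0.514  -0.1852  0.0405] [ 0.5123 -0.1844  0.0409] in tool mm [  9.5 -10.3 -13.8]
  wrist tip if z= 0.013 [ -2.1 -11.2  13.9]
  wrist tip if z= 0.02 [  0.9 -10.7   6.9]
  wrist tip if z= 0.024 [  2.7 -10.5   2.9]
  wrist tip if z= 0.03 [  5.3 -10.1  -3.1]
R inner tip [ 0.5269 -0.1999  0.0383] [ 0.5271 -0.2     0.0383] in tool mm [  8.9  10.2 -11.4]
  wrist tip if z= 0.013 [-2.1 11.6 13.9]
  wrist tip if z= 0.02 [ 0.9 11.2  6.9]
  wrist tip if z= 0.024 [ 2.7 10.9  2.9]
  wrist tip if z= 0.03 [ 5.3 10.6 -3.1]
red top [ 0.5072 -0.2057  0.0253] [ 0.5067 -0.2054  0.0253]
[ 0.51350978 -0.19882583  0.0268817 ] [-4.62486543e-01  1.66361230e-01  1.79893426e+00 -6.52158004e-05
  1.17646248e+00  3.41797500e-01]
```

View pics/z3.png

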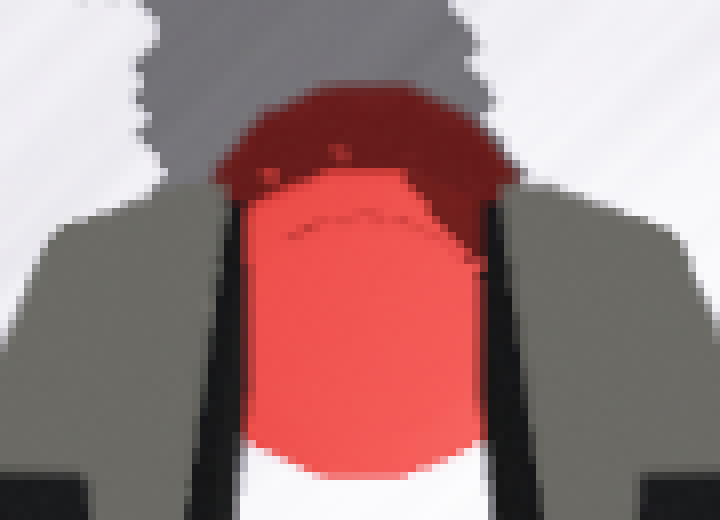

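The fingertips triangulate to z ≈ 0.039 m, about 26 mm higher than the reported TCP implies. They passed over red without touching it: force is about 0 and red is still at (0.507, -0.205). I'll back off behind red, lower part-way, and measure the tip height again.

Request:
step_arm(targets=[{"tx": 0, "ty": 0, "tz": -8, "ax": 0, "ay": 0, "az": 0, "grip": 206}, {"tx": -15, "ty": 0, "tz": 0, "ax": 0, "ay": 0, "az": 0, "grip": 206}, {"tx": -17, "ty": 0, "tz": 0, "ax": 0, "ay": 0, "az": 0, "grip": 206}, {"tx": -17, "ty": 0, "tz": 0, "ax": 0, "ay": 0, "az": 0, "grip": 206}, {"tx": 0, "ty": 0, "tz": 10, "ax": 0, "ay": 0, "az": 0, "grip": 206}, {"tx": 0, "ty": 0, "tz": 10, "ax": 0, "ay": 0, "az": 0, "grip": 206}, {"tx": 0, "ty": 0, "tz": 0, "ax": 0, "ay": 0, "az": 0, "grip": 206}])

```text
t: 4.7
tool_pos: [0.4771, -0.2317, 0.0128]
orientation: [-2.911, -1.174, 0.003]
force: [-0.7, 0.6, -0.4]
opening: 0.0179
```

Run:
```python
from h import *
w=robot.read_camera("wrist"); c=robot.read_camera("scene"); s=robot.read_state()
a=cv2.resize(w["frame"][150:270,200:320],None,fx=3.3,fy=3.3,interpolation=cv2.INTER_CUBIC); b=cv2.resize(c["frame"][105:195,205:295],None,fx=4.4,fy=4.4,interpolation=cv2.INTER_CUBIC)
cv2.imwrite("pics/z4.png",cv2.hconcat([a,b])); print(s["tool_pos"],s["force"],s["orientation"],a.shape,b.shape)
T=s["tool_pos"];Rt=cv2.Rodrigues(s["orientation"])[0]
for d in(.014,0,-.012):
    for y in(-.009,.009):
        p=proj(c,T+Rt@np.array([.0075,y,d])); print(d,y,((p-[205,105])*4.4+[396,0]).round(0))
```

```text
[ 0.47809785 -0.23198307  0.01416335] [-0.13767724  1.05457678 -0.18987473] [-2.91197927e+00 -1.17544487e+00  1.32178111e-03] (396, 396, 3) (396, 396, 3)
0.014 -0.009 [568. 192.]
0.014 0.009 [544. 191.]
0 -0.009 [567. 179.]
0 0.009 [543. 177.]
-0.012 -0.009 [567. 167.]
-0.012 0.009 [543. 165.]
```

View pics/z4.png

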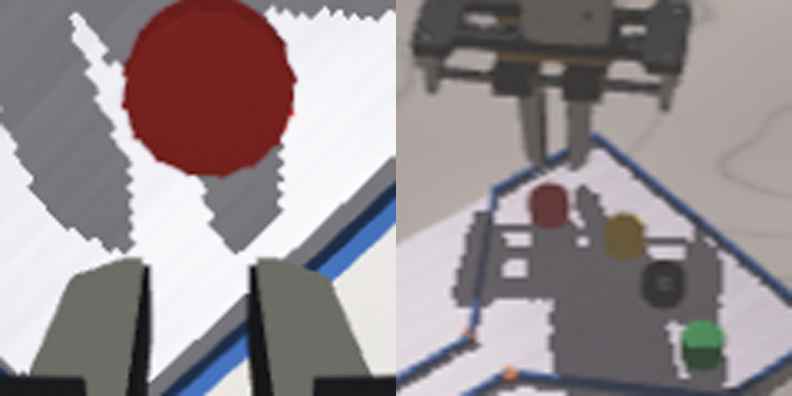

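The tips appear at row ~166 in the right-hand crop, which matches an offset 12 mm above the reported TCP, so tip z is now about 26 mm. I lower 12 mm more, push a first bit, and look.

Request:
step_arm(targets=[{"tx": 0, "ty": 0, "tz": 6, "ax": 0, "ay": 0, "az": 0, "grip": 206}, {"tx": 0, "ty": 0, "tz": 6, "ax": 0, "ay": 0, "az": 0, "grip": 206}, {"tx": 0, "ty": 0.5, "tz": 0, "ax": 0, "ay": 0, "az": 0, "grip": 206}, {"tx": 6, "ty": 0, "tz": 0, "ax": 0, "ay": 0, "az": 0, "grip": 206}, {"tx": 6, "ty": 0, "tz": 0, "ax": 0, "ay": 0, "az": 0, "grip": 206}, {"tx": 5, "ty": 0, "tz": 0, "ax": 0, "ay": 0, "az": 0, "grip": 206}, {"tx": 5, "ty": 0, "tz": 0, "ax": 0, "ay": 0, "az": 0, "grip": 206}, {"tx": 5, "ty": 0, "tz": 0, "ax": 0, "ay": 0, "az": 0, "grip": 206}, {"tx": 5, "ty": 0, "tz": 0, "ax": 0, "ay": 0, "az": 0, "grip": 206}, {"tx": 0, "ty": 0, "tz": 0, "ax": 0, "ay": 0, "az": 0, "grip": 206}])

```text
t: 5.8
tool_pos: [0.5024, -0.2103, 0.003]
orientation: [2.913, 1.176, 0.0]
force: [0.2, -0.9, -0.1]
opening: 0.0178
```

```bash
sed -i 's/^n=sys.argv\[1\]/n=sys.argv[1]/; s/^cv2.imwrite.*/sc=robot.read_camera("scene")["frame"][105:235,175:305]; cv2.imwrite(f"pics\/{n}.png",cv2.hconcat([cv2.resize(a[:300,110:410],(396,396)),cv2.resize(sc,(396,396),interpolation=cv2.INTER_CUBIC)]))/' look.py; python3 look.py l2
```

```text
t 5.95 tcp [ 0.5018 -0.2108  0.0029] tray mm [-124.6  -92.9] heading rel tray 44.35 open 0.01780143099816981 F [ 0.2 -0.6 -0.3]
top red [326. 239.] 47 tray mm [-104.   -73.9]
top yellow [308. 253.] 96 tray mm [-141.3  -26.3]
top green [265. 243.] 93 tray mm [-115.3   88.2]
top black [333. 253.] 994 tray mm [-141.6  -90.8]
top black [288. 249.] 93 tray mm [-131.9   27.9]
wrist red [260. 213.] 2395 tray mm [-108.8  -78.2]
wrist yellow [159. 192.] 2303 tray mm [-140.3  -28.2]
wrist green [63. 40.] 1959 tray mm [-114.8   83.4]
wrist black [105. 120.] 2273 tray mm [-131.2   24.7]
wrist black [175. 304.] 7838 tray mm [-196.7  -83.3]
```

View pics/l2.png

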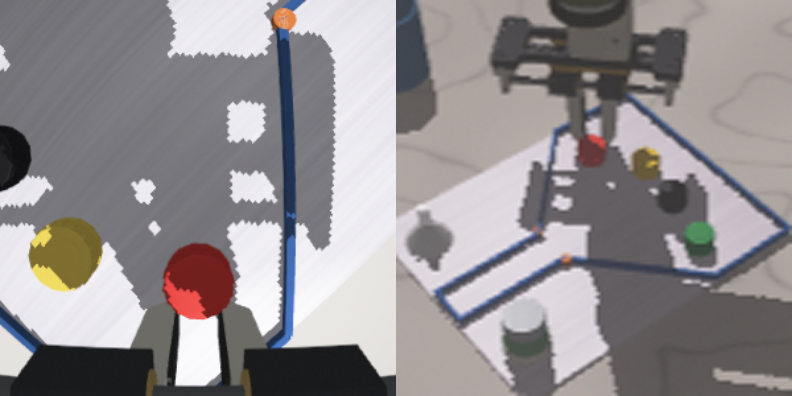

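Contact works now: red sits in the cradle 21.6 mm ahead of the TCP, and yellow has not moved. I continue toward the point before the gate.

Request:
step_arm(targets=[{"tx": 6, "ty": 0, "tz": 0, "ax": 0, "ay": 0, "az": 0, "grip": 206}, {"tx": 9, "ty": 0, "tz": 0, "ax": 0, "ay": 0, "az": 0, "grip": 206}, {"tx": 10, "ty": 0, "tz": 0, "ax": 0, "ay": 0, "az": 0, "grip": 206}, {"tx": 10, "ty": 0, "tz": 0, "ax": 0, "ay": 0, "az": 0, "grip": 206}, {"tx": 10, "ty": 0, "tz": 0, "ax": 0, "ay": 0, "az": 0, "grip": 206}, {"tx": 10, "ty": 0, "tz": 0, "ax": 0, "ay": 0, "az": 0, "grip": 206}, {"tx": 10, "ty": 0, "tz": 0, "ax": 0, "ay": 0, "az": 0, "grip": 206}, {"tx": 10, "ty": 0, "tz": 0, "ax": 0, "ay": 0, "az": 0, "grip": 206}, {"tx": 10, "ty": 0, "tz": 0, "ax": 0, "ay": 0, "az": 0, "grip": 206}, {"tx": 9, "ty": 0, "tz": 0, "ax": 0, "ay": 0, "az": 0, "grip": 206}, {"tx": 6, "ty": 0, "tz": 0, "ax": 0, "ay": 0, "az": 0, "grip": 206}, {"tx": 0, "ty": 0, "tz": 0, "ax": 0, "ay": 0, "az": 0, "grip": 206}])

```text
t: 7.15
tool_pos: [0.5744, -0.1408, 0.0029]
orientation: [2.913, 1.176, 0.0]
force: [0.4, -0.3, -0.2]
opening: 0.018
```

```bash
python3 look.py l3
```

```text
t 7.3 tcp [ 0.5736 -0.1416  0.0028] tray mm [-53.2 -23.1] heading rel tray 44.34 open 0.017892620428726403 F [ 0.  -0.7 -0.8]
top yellow [308. 253.] 97 tray mm [-140.9  -25.9]
top green [264. 243.] 88 tray mm [-115.2   88.7]
top black [290. 229.] 533 tray mm [-78.6  21.2]
wrist red [260. 212.] 2402 tray mm [-37.   -7.9]
wrist green [ 72. 193.] 1852 tray mm [-112.3   85.9]
wrist black [260. 277.] 805 tray mm [-67.5 -38. ]
wrist black [161. 297.] 9718 tray mm [-128.1   -3.7]
wrist black [357. 299.] 8278 tray mm [-36.5 -99.8]
wrist black [249. 359.] 14863 tray mm [-129.1  -86.3]
```

View pics/l3.png

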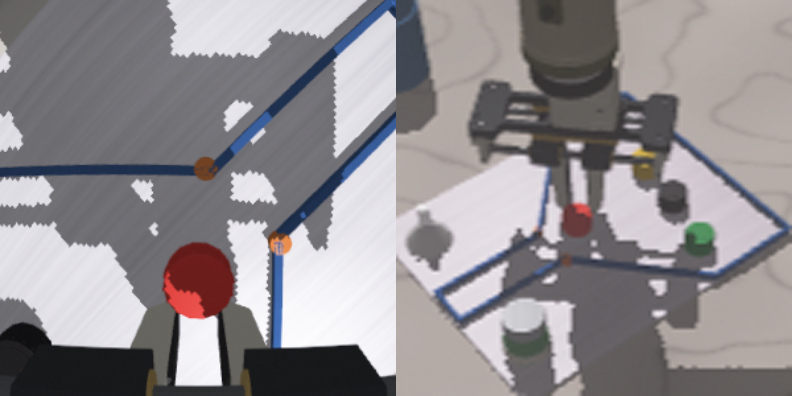

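Request:
step_arm(targets=[{"tx": 6, "ty": 0, "tz": 0, "ax": 0, "ay": 0, "az": 0, "grip": 206}, {"tx": 4, "ty": 0, "tz": 0, "ax": 0, "ay": 0, "az": 0, "grip": 206}, {"tx": 0.2, "ty": -2.8, "tz": 0, "ax": 0, "ay": 0, "az": 0.129, "grip": 206}, {"tx": 0.2, "ty": -2.8, "tz": 0, "ax": 0, "ay": 0, "az": 0.129, "grip": 206}, {"tx": 0.2, "ty": -2.8, "tz": 0, "ax": 0, "ay": 0, "az": 0.129, "grip": 206}, {"tx": 0.2, "ty": -2.8, "tz": 0, "ax": 0, "ay": 0, "az": 0.129, "grip": 206}, {"tx": 0.2, "ty": -2.8, "tz": 0, "ax": 0, "ay": 0, "az": 0.129, "grip": 206}, {"tx": 0.2, "ty": -2.8, "tz": 0, "ax": 0, "ay": 0, "az": 0.129, "grip": 206}, {"tx": 0, "ty": 0, "tz": 0, "ax": 0, "ay": 0, "az": 0, "grip": 206}])

```text
t: 8.2
tool_pos: [0.5751, -0.1188, 0.0029]
orientation: [-3.141, 0.014, 0.0]
force: [-0.5, 0.5, -0.7]
opening: 0.0179
```

```bash
cat >> look.py <<'E'
hsv=cv2.cvtColor(c["frame"],cv2.COLOR_BGR2HSV); H,S,V=[hsv[...,i].astype(int) for i in range(3)]
m=(H>=6)&(H<20)&(S>130)&(V>60); m[250:]=0
for ce,ar in blobs(m,60):
    w=wray(ce,.010)[:2]-[.627,-.1188]; print("post",ce.round(0),ar,(np.array([w[0]*np.cos(th)+w[1]*np.sin(th),-w[0]*np.sin(th)+w[1]*np.cos(th)])*1e3).round(1))
E
python3 look.py l4
```

```text
t 8.35 tcp [ 0.5752 -0.1192  0.003 ] tray mm [-51.8  -0.7] heading rel tray 0.21 open 0.01763644529449787 F [-0.   1.   0.8]
top yellow [308. 253.] 97 tray mm [-140.9  -25.9]
top green [264. 243.] 89 tray mm [-115.1   88.8]
top black [274. 221.] 630 tray mm [-58.7  63.2]
top black [345. 260.] 416 tray mm [-159.  -122.4]
wrist red [262. 212.] 2405 tray mm [-29.8  -2.7]
wrist green [123.  27.] 978 tray mm [79.  75.1]
wrist black [260. 295.] 2069 tray mm [-86.7  -1.4]
wrist black [155. 301.] 9819 tray mm [-95.7  70.5]
wrist black [369. 296.] 7698 tray mm [-92.3 -76.2]
wrist black [239. 361.] 17314 tray mm [-152.1   14.6]
post [218. 158.] 182 [-0.8 22.4]
post [300. 159.] 215 [ -1.2 -24.6]
```

View pics/l4.png

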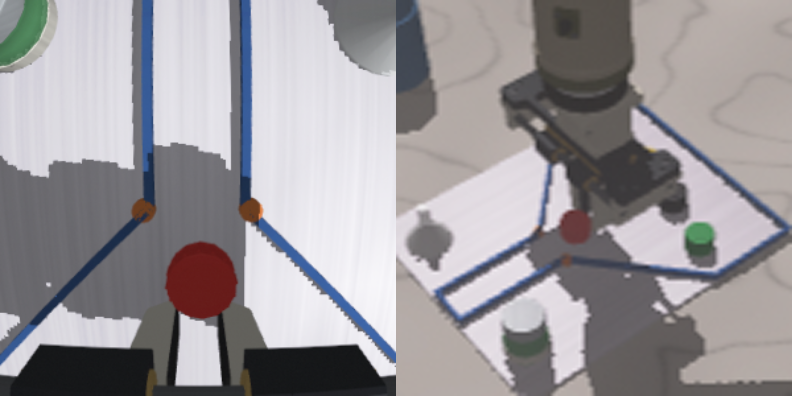

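Red is at about x -30, and relative to the posts seen in the same view it is off by y ≈ -1.6 mm, with 3.5 mm of clearance either side. I push through with a 1 mm correction.

Request:
step_arm(targets=[{"tx": 5, "ty": -0.7, "tz": 0, "ax": 0, "ay": 0, "az": 0, "grip": 206}, {"tx": 7, "ty": -0.5, "tz": 0, "ax": 0, "ay": 0, "az": 0, "grip": 206}, {"tx": 8, "ty": 0, "tz": 0, "ax": 0, "ay": 0, "az": 0, "grip": 206}, {"tx": 8, "ty": 0, "tz": 0, "ax": 0, "ay": 0, "az": 0, "grip": 206}, {"tx": 8, "ty": 0, "tz": 0, "ax": 0, "ay": 0, "az": 0, "grip": 206}, {"tx": 8, "ty": 0, "tz": 0, "ax": 0, "ay": 0, "az": 0, "grip": 206}, {"tx": 8, "ty": 0, "tz": 0, "ax": 0, "ay": 0, "az": 0, "grip": 206}, {"tx": 6, "ty": 0, "tz": 0, "ax": 0, "ay": 0, "az": 0, "grip": 206}, {"tx": 0, "ty": 0, "tz": 0, "ax": 0, "ay": 0, "az": 0, "grip": 206}])

```text
t: 9.25
tool_pos: [0.6339, -0.1184, 0.003]
orientation: [3.141, -0.011, 0.001]
force: [-0.8, 0.7, 0.2]
opening: 0.0179
```

```bash
python3 look.py l5
```

```text
t 9.4 tcp [ 0.6328 -0.1183  0.0028] tray mm [5.8 0.5] heading rel tray -0.01 open 0.01777688657940287 F [ 0.4 -0.7  0.6]
top yellow [308. 253.] 97 tray mm [-140.9  -25.9]
top green [263. 242.] 56 tray mm [-114.   93.]
top black [272. 189.] 433 tray mm [26.6 68. ]
top black [341. 242.] 572 tray mm [-112.  -114.9]
top black [287. 249.] 93 tray mm [-131.8   28.8]
wrist red [260. 213.] 2409 tray mm [28.6 -0.6]
wrist green [131. 113.] 976 tray mm [86.6 71.1]
wrist black [260. 296.] 2359 tray mm [-29.4  -0.7]
wrist black [155. 301.] 9850 tray mm [-37.1  71.2]
wrist black [369. 296.] 7696 tray mm [-33.4 -75.4]
wrist black [247. 361.] 17937 tray mm [-93.6   9.1]
```

View pics/l5.png

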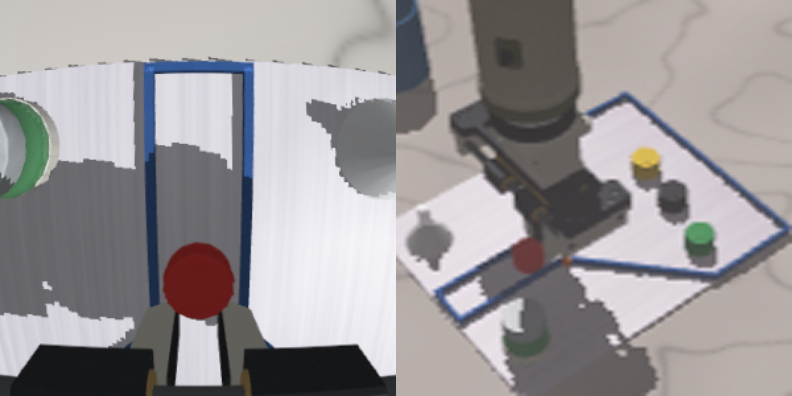

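Red is in the lane at x ≈ 29. I push it on to ≈ 92 mm, then back off and lift.

Request:
step_arm(targets=[{"tx": 5, "ty": 0, "tz": 0, "ax": 0, "ay": 0, "az": 0, "grip": 206}, {"tx": 8, "ty": 0, "tz": 0, "ax": 0, "ay": 0, "az": 0, "grip": 206}, {"tx": 9, "ty": 0, "tz": 0, "ax": 0, "ay": 0, "az": 0, "grip": 206}, {"tx": 9, "ty": 0, "tz": 0, "ax": 0, "ay": 0, "az": 0, "grip": 206}, {"tx": 9, "ty": 0, "tz": 0, "ax": 0, "ay": 0, "az": 0, "grip": 206}, {"tx": 8, "ty": 0, "tz": 0, "ax": 0, "ay": 0, "az": 0, "grip": 206}, {"tx": 7, "ty": 0, "tz": 0, "ax": 0, "ay": 0, "az": 0, "grip": 206}, {"tx": 5, "ty": 0, "tz": 0, "ax": 0, "ay": 0, "az": 0, "grip": 206}, {"tx": 4, "ty": 0, "tz": 0, "ax": 0, "ay": 0, "az": 0, "grip": 206}, {"tx": 0, "ty": 0, "tz": 0, "ax": 0, "ay": 0, "az": 0, "grip": 206}, {"tx": -5, "ty": 0, "tz": 0, "ax": 0, "ay": 0, "az": 0, "grip": 206}, {"tx": -12, "ty": 0, "tz": 0, "ax": 0, "ay": 0, "az": 0, "grip": 206}, {"tx": -15, "ty": 0, "tz": -10, "ax": 0, "ay": 0, "az": 0, "grip": 206}, {"tx": -10, "ty": 0, "tz": -25, "ax": 0, "ay": 0, "az": 0, "grip": 206}, {"tx": -10, "ty": 0, "tz": -30, "ax": 0, "ay": 0, "az": 0, "grip": 206}, {"tx": 0, "ty": 0, "tz": -5, "ax": 0, "ay": 0, "az": 0, "grip": 206}])

```text
t: 11.0
tool_pos: [0.6462, -0.1192, 0.0774]
orientation: [3.14, -0.012, 0.008]
force: [1.3, 0.3, 0.1]
opening: 0.0178
```

```bash
python3 look.py l6
```

```text
t 11.15 tcp [ 0.6451 -0.1185  0.073 ] tray mm [18.1  0.4] heading rel tray -0.01 open 0.017953526920263144 F [ 1.2 -0.1 -0.1]
top yellow [308. 253.] 97 tray mm [-140.9  -25.9]
top green [263. 242.] 53 tray mm [-114.1   93.5]
top black [272. 181.] 462 tray mm [49.4 67.3]
top black [341. 196.] 75 tray mm [   8.7 -115.9]
top black [348. 218.] 48 tray mm [ -49.4 -134.6]
top black [346. 252.] 153 tray mm [-138.3 -126.2]
top black [287. 249.] 90 tray mm [-132.    28.4]
top black [344. 273.] 66 tray mm [-194.8 -119.8]
wrist red [259. 119.] 1141 tray mm [90.4 -0.6]
wrist green [171. 122.] 415 tray mm [89.2 69. ]
wrist black [260. 294.] 2100 tray mm [-69.1  -1.7]
wrist black [155. 301.] 9824 tray mm [-82.7 104.1]
wrist black [370. 296.] 7649 tray mm [ -77.4 -111.5]
wrist black [240. 361.] 17382 tray mm [-165.1   20.9]
post [6. 3.] 87 [245.2 276.1]
post [232. 224.] 83 [-0.5 22.8]
```

View pics/l6.png

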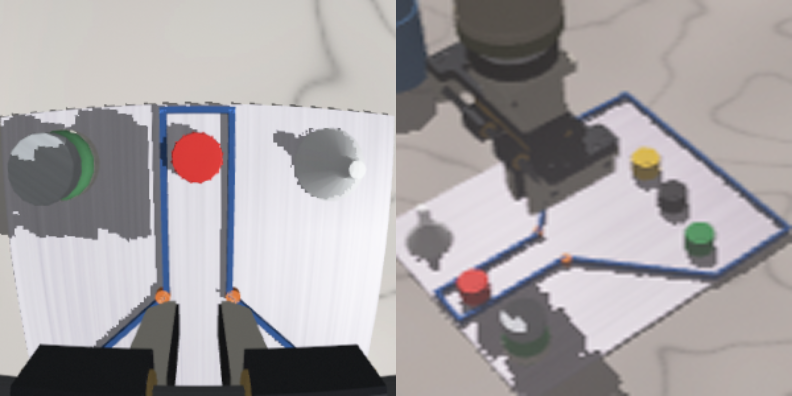

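Red is at (90, -0.6) in the lane. Next is green at tray (-115, 88): turn to heading -46°, move behind it, and lower.

Request:
step_arm(targets=[{"tx": 0, "ty": 0, "tz": 0, "ax": 0, "ay": 0, "az": 0.134, "grip": 206}, {"tx": 0, "ty": 0, "tz": 0, "ax": 0, "ay": 0, "az": 0.134, "grip": 206}, {"tx": 0, "ty": 0, "tz": 0, "ax": 0, "ay": 0, "az": 0.134, "grip": 206}, {"tx": 0, "ty": 0, "tz": 0, "ax": 0, "ay": 0, "az": 0.134, "grip": 206}, {"tx": 0, "ty": 0, "tz": 0, "ax": 0, "ay": 0, "az": 0.134, "grip": 206}, {"tx": 0, "ty": 0, "tz": 0, "ax": 0, "ay": 0, "az": 0.134, "grip": 206}, {"tx": -33, "ty": 5.8, "tz": 0, "ax": 0, "ay": 0, "az": 0, "grip": 206}, {"tx": -33, "ty": 5.8, "tz": 0, "ax": 0, "ay": 0, "az": 0, "grip": 206}, {"tx": -33, "ty": 5.8, "tz": 0, "ax": 0, "ay": 0, "az": 0, "grip": 206}, {"tx": -33, "ty": 5.8, "tz": 0, "ax": 0, "ay": 0, "az": 0, "grip": 206}, {"tx": -33, "ty": 5.8, "tz": 0, "ax": 0, "ay": 0, "az": 0, "grip": 206}, {"tx": -33, "ty": 5.8, "tz": 0, "ax": 0, "ay": 0, "az": 0, "grip": 206}, {"tx": 0, "ty": 0, "tz": 15, "ax": 0, "ay": 0, "az": 0, "grip": 206}, {"tx": 0, "ty": 0, "tz": 20, "ax": 0, "ay": 0, "az": 0, "grip": 206}, {"tx": 0, "ty": 0, "tz": 10, "ax": 0, "ay": 0, "az": 0, "grip": 206}, {"tx": 0, "ty": 0, "tz": 0, "ax": 0, "ay": 0, "az": 0, "grip": 206}])

```text
t: 12.75
tool_pos: [0.481, 0.0014, 0.0251]
orientation: [2.885, -1.239, -0.008]
force: [-0.5, 0.6, -0.5]
opening: 0.0177
```

```bash
python3 look.py l7
```

```text
t 12.9 tcp [0.4837 0.001  0.0281] tray mm [-144.1  118.8] heading rel tray -46.08 open 0.01762820271692639 F [ 0.  -0.2  0.1]
top red [297. 166.] 100 tray mm [89.9  0.7]
top yellow [308. 253.] 98 tray mm [-141.1  -25.9]
top black [282. 258.] 90 tray mm [-154.2   43.1]
wrist yellow [408.  73.] 1784 tray mm [-141.   -25.5]
wrist green [258. 167.] 1932 tray mm [-116.    87.4]
wrist black [332. 122.] 527 tray mm [-128.9   35.6]
```

View pics/l7.png

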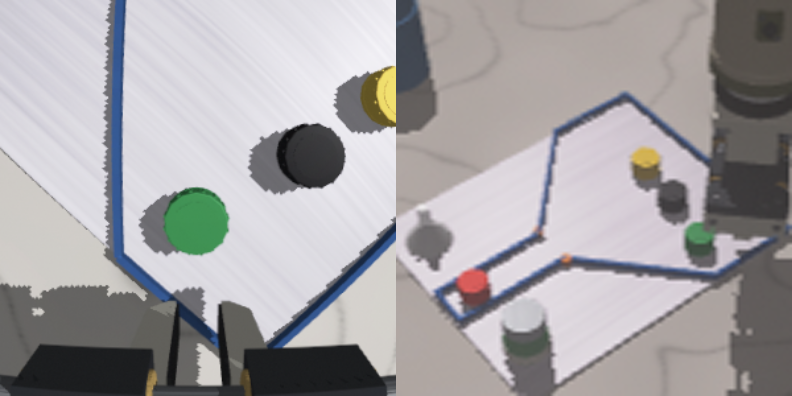

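Green is 42 mm ahead and 1.5 mm to the side. I lower to push height and push it to the point before the gate.

Request:
step_arm(targets=[{"tx": 0, "ty": 1.5, "tz": 12, "ax": 0, "ay": 0, "az": 0, "grip": 206}, {"tx": 0, "ty": 0, "tz": 9, "ax": 0, "ay": 0, "az": 0, "grip": 206}, {"tx": 0, "ty": 0, "tz": 4, "ax": 0, "ay": 0, "az": 0, "grip": 206}, {"tx": 6, "ty": 0, "tz": 0, "ax": 0, "ay": 0, "az": 0, "grip": 206}, {"tx": 7, "ty": 0, "tz": 0, "ax": 0, "ay": 0, "az": 0, "grip": 206}, {"tx": 5, "ty": 0, "tz": 0, "ax": 0, "ay": 0, "az": 0, "grip": 206}, {"tx": 5, "ty": 0, "tz": 0, "ax": 0, "ay": 0, "az": 0, "grip": 206}, {"tx": 7, "ty": 0, "tz": 0, "ax": 0, "ay": 0, "az": 0, "grip": 206}, {"tx": 9, "ty": -0.1, "tz": 0, "ax": 0, "ay": 0, "az": 0, "grip": 206}, {"tx": 9, "ty": -0.1, "tz": 0, "ax": 0, "ay": 0, "az": 0, "grip": 206}, {"tx": 9, "ty": -0.1, "tz": 0, "ax": 0, "ay": 0, "az": 0, "grip": 206}, {"tx": 0, "ty": 0, "tz": 0, "ax": 0, "ay": 0, "az": 0, "grip": 206}])

```text
t: 14.1
tool_pos: [0.5229, -0.042, 0.0032]
orientation: [-2.886, 1.241, -0.001]
force: [0.1, 0.0, -0.0]
opening: 0.0175
```

```bash
python3 look.py l8
```

```text
t 14.25 tcp [ 0.5217 -0.041   0.0028] tray mm [-105.9   77.1] heading rel tray -46.09 open 0.017361056167491458 F [-0.3  0.6 -0.4]
top red [297. 166.] 99 tray mm [89.9  0.8]
top black [254. 208.] 80 tray mm [-22.7 115.9]
top black [302. 261.] 286 tray mm [-163.1   -8.7]
wrist yellow [419. 168.] 2123 tray mm [-139.5  -26.5]
wrist green [43. 54.] 1117 tray mm [80.4 79.4]
wrist green [260. 212.] 2404 tray mm [-89.6  58.8]
wrist black [349. 220.] 2193 tray mm [-130.8   26.6]
wrist black [241. 267.] 312 tray mm [-106.    92.5]
wrist black [283. 287.] 704 tray mm [-135.3   85.5]
wrist black [177. 288.] 4082 tray mm [-87.5 134.8]
wrist black [341. 284.] 3682 tray mm [-162.6   58.6]
post [249.   6.] 113 [ -3.4 -21.8]
post [198.  58.] 69 [-3.9 20. ]
post [187.  59.] 86 [ 0.7 24.5]
```

View pics/l8.png

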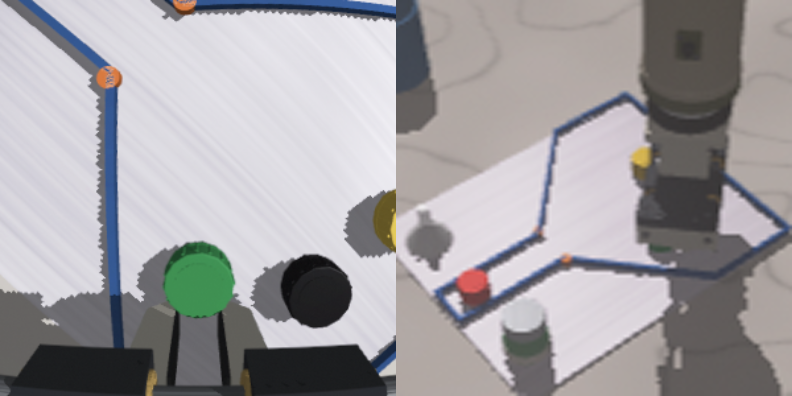

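Request:
step_arm(targets=[{"tx": 6, "ty": -0.1, "tz": 0, "ax": 0, "ay": 0, "az": 0, "grip": 206}, {"tx": 9, "ty": -0.2, "tz": 0, "ax": 0, "ay": 0, "az": 0, "grip": 206}, {"tx": 10, "ty": -0.2, "tz": 0, "ax": 0, "ay": 0, "az": 0, "grip": 206}, {"tx": 10, "ty": -0.2, "tz": 0, "ax": 0, "ay": 0, "az": 0, "grip": 206}, {"tx": 10, "ty": -0.2, "tz": 0, "ax": 0, "ay": 0, "az": 0, "grip": 206}, {"tx": 10, "ty": -0.2, "tz": 0, "ax": 0, "ay": 0, "az": 0, "grip": 206}, {"tx": 10, "ty": -0.2, "tz": 0, "ax": 0, "ay": 0, "az": 0, "grip": 206}, {"tx": 9, "ty": 0, "tz": 0, "ax": 0, "ay": 0, "az": 0, "grip": 206}, {"tx": 6, "ty": 0, "tz": 0, "ax": 0, "ay": 0, "az": 0, "grip": 206}, {"tx": 3, "ty": 0, "tz": 0, "ax": 0, "ay": 0, "az": 0, "grip": 206}, {"tx": 0.2, "ty": 2.9, "tz": 0, "ax": 0, "ay": 0, "az": -0.134, "grip": 206}, {"tx": 0.2, "ty": 2.9, "tz": 0, "ax": 0, "ay": 0, "az": -0.134, "grip": 206}, {"tx": 0.2, "ty": 2.9, "tz": 0, "ax": 0, "ay": 0, "az": -0.134, "grip": 206}, {"tx": 0.2, "ty": 2.9, "tz": 0, "ax": 0, "ay": 0, "az": -0.134, "grip": 206}, {"tx": 0.2, "ty": 2.9, "tz": 0, "ax": 0, "ay": 0, "az": -0.134, "grip": 206}, {"tx": 0.2, "ty": 2.9, "tz": 0, "ax": 0, "ay": 0, "az": -0.134, "grip": 206}, {"tx": 0, "ty": 0, "tz": 0, "ax": 0, "ay": 0, "az": 0, "grip": 206}])

```text
t: 15.95
tool_pos: [0.5731, -0.116, 0.0029]
orientation: [-3.142, 0.008, 0.0]
force: [0.2, 0.1, -0.2]
opening: 0.0179
```

```bash
python3 look.py l9
```

```text
t 16.1 tcp [ 0.5732 -0.1157  0.0029] tray mm [-53.8   2.7] heading rel tray -0.22 open 0.01766798799702118 F [0.7 0.1 0.9]
top red [297. 166.] 99 tray mm [89.9  0.5]
top yellow [308. 253.] 97 tray mm [-140.9  -25.9]
top black [273. 221.] 618 tray mm [-58.5  66.5]
top black [344. 259.] 434 tray mm [-158.1 -120.1]
top black [290. 250.] 41 tray mm [-133.8   22. ]
wrist red [264.  10.] 1011 tray mm [79.7 -0.6]
wrist green [127.  24.] 934 tray mm [77.9 75.8]
wrist green [259. 212.] 2390 tray mm [-31.7   2. ]
wrist black [258. 299.] 2495 tray mm [-92.7   2.4]
wrist black [155. 301.] 9832 tray mm [-98.1  73.1]
wrist black [369. 297.] 7711 tray mm [-94.1 -73.6]
wrist black [241. 361.] 17472 tray mm [-154.3   15.3]
post [219. 153.] 75 [ 0.5 24.8]
post [305. 156.] 210 [ -1.2 -24.4]
```

View pics/l9.png

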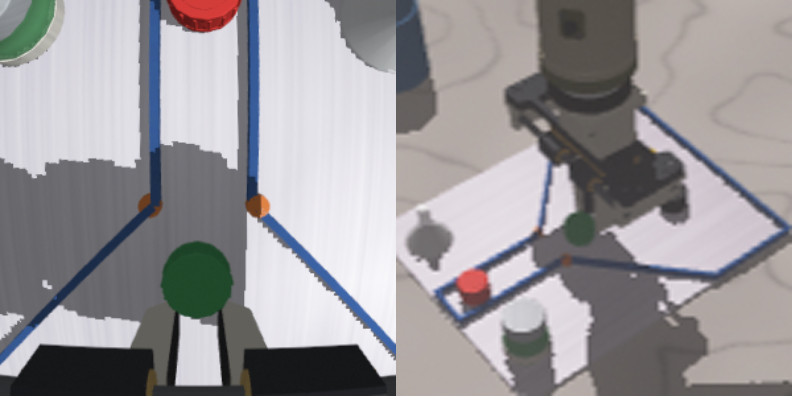

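Green is at (-32, +2), about 2.5 mm left of the gate middle. I correct that while advancing and push to x ≈ 56.

Request:
step_arm(targets=[{"tx": 5, "ty": 1, "tz": 0, "ax": 0, "ay": 0, "az": 0, "grip": 206}, {"tx": 6, "ty": 1, "tz": 0, "ax": 0, "ay": 0, "az": 0, "grip": 206}, {"tx": 6, "ty": 0.5, "tz": 0, "ax": 0, "ay": 0, "az": 0, "grip": 206}, {"tx": 8, "ty": 0, "tz": 0, "ax": 0, "ay": 0, "az": 0, "grip": 206}, {"tx": 8, "ty": 0, "tz": 0, "ax": 0, "ay": 0, "az": 0, "grip": 206}, {"tx": 8, "ty": 0, "tz": 0, "ax": 0, "ay": 0, "az": 0, "grip": 206}, {"tx": 8, "ty": 0, "tz": 0, "ax": 0, "ay": 0, "az": 0, "grip": 206}, {"tx": 8, "ty": 0, "tz": 0, "ax": 0, "ay": 0, "az": 0, "grip": 206}, {"tx": 8, "ty": 0, "tz": 0, "ax": 0, "ay": 0, "az": 0, "grip": 206}, {"tx": 8, "ty": 0, "tz": 0, "ax": 0, "ay": 0, "az": 0, "grip": 206}, {"tx": 6, "ty": 0, "tz": 0, "ax": 0, "ay": 0, "az": 0, "grip": 206}, {"tx": 4, "ty": 0, "tz": 0, "ax": 0, "ay": 0, "az": 0, "grip": 206}, {"tx": 0, "ty": 0, "tz": 0, "ax": 0, "ay": 0, "az": 0, "grip": 206}])

```text
t: 17.4
tool_pos: [0.6567, -0.119, 0.0029]
orientation: [3.142, -0.011, 0.0]
force: [-0.1, 0.4, 1.3]
opening: 0.0185
```

```bash
python3 look.py l10
```

```text
t 17.55 tcp [ 0.656  -0.119   0.0028] tray mm [29.  0.] heading rel tray -0.01 open 0.017703594386664287 F [-0.5 -0.5 -0.2]
top yellow [308. 252.] 86 tray mm [-139.5  -26.3]
top black [271. 182.] 372 tray mm [47.  72.2]
top black [340. 201.] 191 tray mm [  -4.3 -113.4]
top black [339. 242.] 300 tray mm [-114.2 -108.7]
top black [287. 248.] 66 tray mm [-128.8   28.1]
top black [283. 275.] 98 tray mm [-199.3   41.7]
wrist red [259. 143.] 2505 tray mm [90.5 -0.6]
wrist green [133. 149.] 1051 tray mm [89.3 70.9]
wrist green [260. 213.] 2391 tray mm [51.2 -1.1]
wrist black [260. 295.] 2068 tray mm [-5.2 -1.2]
wrist black [155. 301.] 9816 tray mm [-14.3  70.8]
wrist black [369. 296.] 7690 tray mm [-10.6 -75.7]
wrist black [239. 361.] 17299 tray mm [-70.6  14.9]
```

View pics/l10.png

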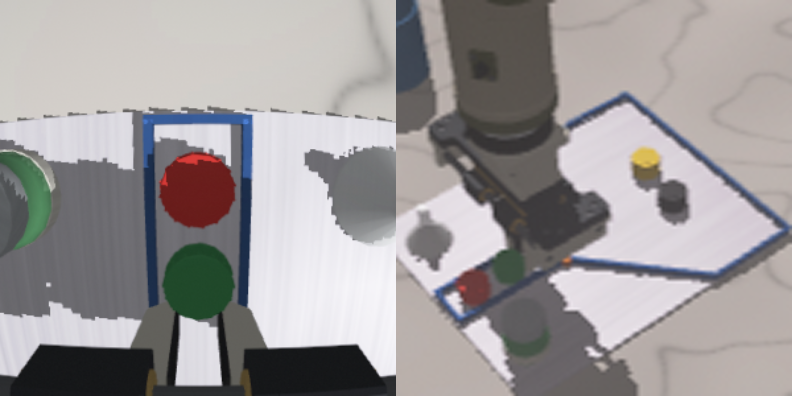

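Green is at (51, -1) behind red. I push it 6 mm more, retreat, and move behind black at (-132, 28.5) on heading -15.6°.

Request:
step_arm(targets=[{"tx": 3, "ty": 0, "tz": 0, "ax": 0, "ay": 0, "az": 0, "grip": 206}, {"tx": 3, "ty": 0, "tz": 0, "ax": 0, "ay": 0, "az": 0, "grip": 206}, {"tx": 0, "ty": 0, "tz": 0, "ax": 0, "ay": 0, "az": 0, "grip": 206}, {"tx": -5, "ty": 0, "tz": 0, "ax": 0, "ay": 0, "az": 0, "grip": 206}, {"tx": -12, "ty": 0, "tz": 0, "ax": 0, "ay": 0, "az": 0, "grip": 206}, {"tx": -15, "ty": 0, "tz": -10, "ax": 0, "ay": 0, "az": 0, "grip": 206}, {"tx": -10, "ty": 0, "tz": -25, "ax": 0, "ay": 0, "az": 0, "grip": 206}, {"tx": -10, "ty": 0, "tz": -35, "ax": 0, "ay": 0, "az": 0, "grip": 206}, {"tx": 0, "ty": 0, "tz": 0, "ax": 0, "ay": 0, "az": 0.136, "grip": 206}, {"tx": 0, "ty": 0, "tz": 0, "ax": 0, "ay": 0, "az": 0.136, "grip": 206}, {"tx": -32, "ty": 0.7, "tz": 0, "ax": 0, "ay": 0, "az": 0, "grip": 206}, {"tx": -32, "ty": 0.7, "tz": 0, "ax": 0, "ay": 0, "az": 0, "grip": 206}, {"tx": -32, "ty": 0.7, "tz": 0, "ax": 0, "ay": 0, "az": 0, "grip": 206}, {"tx": -32, "ty": 0.7, "tz": 0, "ax": 0, "ay": 0, "az": 0, "grip": 206}, {"tx": -32, "ty": 0.7, "tz": 0, "ax": 0, "ay": 0, "az": 0, "grip": 206}, {"tx": 0, "ty": 0, "tz": 15, "ax": 0, "ay": 0, "az": 0, "grip": 206}, {"tx": 0, "ty": 0, "tz": 20, "ax": 0, "ay": 0, "az": 0, "grip": 206}, {"tx": 0, "ty": 0, "tz": 10, "ax": 0, "ay": 0, "az": 0, "grip": 206}, {"tx": 0, "ty": 0, "tz": 0, "ax": 0, "ay": 0, "az": 0, "grip": 206}])

```text
t: 19.45
tool_pos: [0.4538, -0.0775, 0.0264]
orientation: [-3.111, 0.437, 0.005]
force: [-0.7, -0.2, 0.4]
opening: 0.018
```

```bash
python3 look.py l11
```

```text
t 19.6 tcp [ 0.456  -0.0781  0.0286] tray mm [-171.3   39.5] heading rel tray -15.59 open 0.017678315067459257 F [ 0.7  0.  -0. ]
top red [297. 166.] 97 tray mm [89.7  0.7]
top yellow [308. 252.] 89 tray mm [-140.2  -26.2]
top green [297. 179.] 99 tray mm [55.3 -0.1]
top black [257. 260.] 502 tray mm [-160.9  109.5]
top black [287. 248.] 69 tray mm [-129.4   28.9]
top black [339. 271.] 46 tray mm [-187.7 -107.5]
wrist yellow [346. 159.] 1838 tray mm [-141.4  -26.9]
wrist black [261. 168.] 1840 tray mm [-132.6   26.8]
wrist black [263. 277.] 953 tray mm [-209.3   46.5]
```

View pics/l11.png

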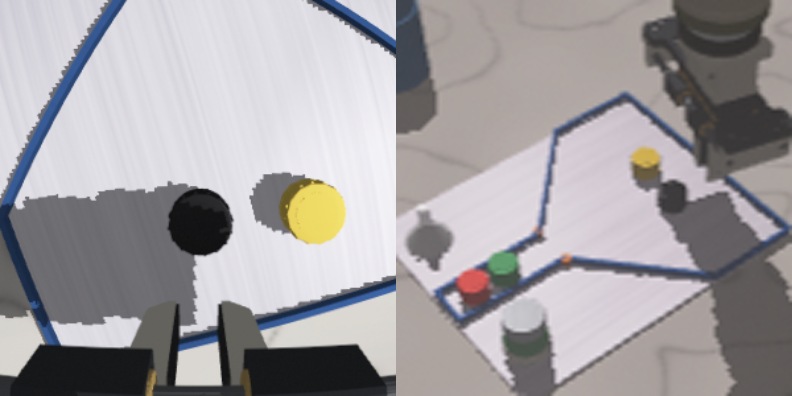

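Request:
step_arm(targets=[{"tx": 0, "ty": 1, "tz": 12, "ax": 0, "ay": 0, "az": 0, "grip": 206}, {"tx": 0, "ty": 0, "tz": 9, "ax": 0, "ay": 0, "az": 0, "grip": 206}, {"tx": 0, "ty": 0, "tz": 4.5, "ax": 0, "ay": 0, "az": 0, "grip": 206}, {"tx": 6, "ty": 0, "tz": 0, "ax": 0, "ay": 0, "az": 0, "grip": 206}, {"tx": 6, "ty": 0, "tz": 0, "ax": 0, "ay": 0, "az": 0, "grip": 206}, {"tx": 5, "ty": 0, "tz": 0, "ax": 0, "ay": 0, "az": 0, "grip": 206}, {"tx": 5, "ty": 0, "tz": 0, "ax": 0, "ay": 0, "az": 0, "grip": 206}, {"tx": 7, "ty": 0, "tz": 0, "ax": 0, "ay": 0, "az": 0, "grip": 206}, {"tx": 9, "ty": -0.1, "tz": 0, "ax": 0, "ay": 0, "az": 0, "grip": 206}, {"tx": 9, "ty": -0.1, "tz": 0, "ax": 0, "ay": 0, "az": 0, "grip": 206}, {"tx": 9, "ty": -0.1, "tz": 0, "ax": 0, "ay": 0, "az": 0, "grip": 206}, {"tx": 0, "ty": 0, "tz": 0, "ax": 0, "ay": 0, "az": 0, "grip": 206}])

```text
t: 20.8
tool_pos: [0.5105, -0.0945, 0.0027]
orientation: [3.111, -0.437, 0.002]
force: [-0.2, -0.4, 0.1]
opening: 0.0184
```

```bash
python3 look.py l12
```

```text
t 20.95 tcp [ 0.5088 -0.0939  0.0022] tray mm [-118.4   24. ] heading rel tray -15.59 open 0.017933999444506934 F [ 0.6 -0.4 -0.2]
top red [297. 166.] 98 tray mm [89.9  0.7]
top green [297. 179.] 99 tray mm [55.3  0.1]
top black [264. 239.] 531 tray mm [-105.2   89.9]
top black [342. 259.] 150 tray mm [-156.7 -116.1]
wrist yellow [345. 249.] 1252 tray mm [-133.   -27.4]
wrist black [261. 230.] 3318 tray mm [-106.2   18.9]
wrist black [154. 300.] 8754 tray mm [-138.8  103.5]
wrist black [369. 293.] 6487 tray mm [-172.1  -38.9]
wrist black [240. 360.] 17363 tray mm [-208.7   63.6]
post [288.  27.] 67 [  0.8 -26.7]
post [282.  37.] 79 [ -4.1 -22. ]
post [204.  56.] 187 [-2.1 22.6]
```

View pics/l12.png

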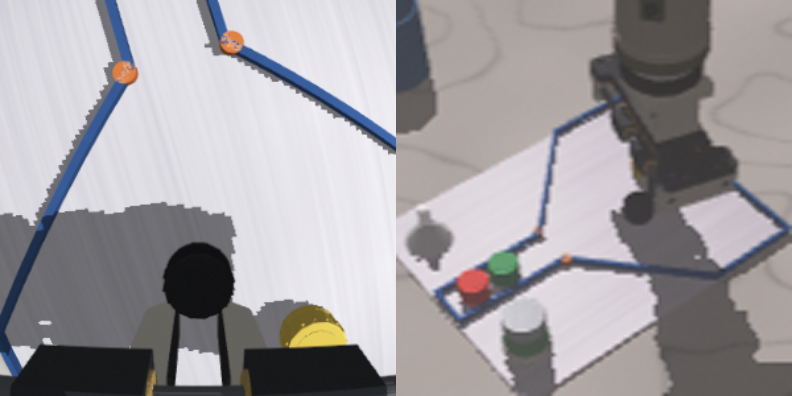

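Request:
step_arm(targets=[{"tx": 6, "ty": -0.1, "tz": 0, "ax": 0, "ay": 0, "az": 0, "grip": 206}, {"tx": 9, "ty": -0.1, "tz": 0, "ax": 0, "ay": 0, "az": 0, "grip": 206}, {"tx": 10, "ty": 0, "tz": 0, "ax": 0, "ay": 0, "az": 0, "grip": 206}, {"tx": 10, "ty": 0, "tz": 0, "ax": 0, "ay": 0, "az": 0, "grip": 206}, {"tx": 10, "ty": 0, "tz": 0, "ax": 0, "ay": 0, "az": 0, "grip": 206}, {"tx": 10, "ty": 0, "tz": 0, "ax": 0, "ay": 0, "az": 0, "grip": 206}, {"tx": 8, "ty": 0, "tz": 0, "ax": 0, "ay": 0, "az": 0, "grip": 206}, {"tx": 5, "ty": 0, "tz": 0, "ax": 0, "ay": 0, "az": 0, "grip": 206}, {"tx": 0.2, "ty": 2.9, "tz": 0, "ax": 0, "ay": 0, "az": -0.136, "grip": 206}, {"tx": 0.2, "ty": 2.9, "tz": 0, "ax": 0, "ay": 0, "az": -0.136, "grip": 206}, {"tx": 0, "ty": 0, "tz": 0, "ax": 0, "ay": 0, "az": 0, "grip": 206}])

```text
t: 22.05
tool_pos: [0.5737, -0.1186, 0.0024]
orientation: [-3.142, 0.008, 0.0]
force: [-0.0, 0.2, 0.1]
opening: 0.0177
```

```bash
python3 look.py l13
```

```text
t 22.2 tcp [ 0.5737 -0.1183  0.0024] tray mm [-53.3   0.2] heading rel tray -0.23 open 0.017904310435032388 F [ 0.3  0.5 -0.4]
top red [297. 166.] 97 tray mm [89.8  0.9]
top yellow [308. 253.] 97 tray mm [-140.9  -25.9]
top black [274. 221.] 630 tray mm [-57.1  63.6]
top black [345. 259.] 396 tray mm [-158.5 -121.9]
wrist red [259.  10.] 1048 tray mm [79.9 -0.7]
wrist green [123.  25.] 957 tray mm [78.3 75.6]
wrist green [260.  54.] 2642 tray mm [54.9 -1.2]
wrist black [260. 251.] 4587 tray mm [-55.6  -1.3]
wrist black [155. 301.] 9821 tray mm [-97.   70.2]
wrist black [369. 297.] 7742 tray mm [-93.1 -75.5]
wrist black [240. 361.] 17371 tray mm [-153.    13.7]
post [218. 156.] 182 [-1.  22.5]
post [305. 154.] 74 [  0.3 -26.8]
```

View pics/l13.png

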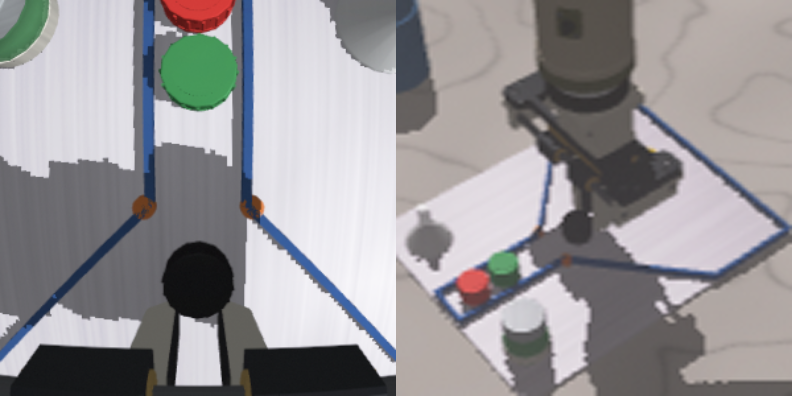

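Black is centred on the gate: its column is 198 and the posts' middle is 197. I push it 54 mm to x ≈ 23, then back off and lift.

Request:
step_arm(targets=[{"tx": 5, "ty": 0, "tz": 0, "ax": 0, "ay": 0, "az": 0, "grip": 206}, {"tx": 6, "ty": 0, "tz": 0, "ax": 0, "ay": 0, "az": 0, "grip": 206}, {"tx": 7, "ty": 0, "tz": 0, "ax": 0, "ay": 0, "az": 0, "grip": 206}, {"tx": 7, "ty": 0, "tz": 0, "ax": 0, "ay": 0, "az": 0, "grip": 206}, {"tx": 7, "ty": 0, "tz": 0, "ax": 0, "ay": 0, "az": 0, "grip": 206}, {"tx": 7, "ty": 0, "tz": 0, "ax": 0, "ay": 0, "az": 0, "grip": 206}, {"tx": 6, "ty": 0, "tz": 0, "ax": 0, "ay": 0, "az": 0, "grip": 206}, {"tx": 5, "ty": 0, "tz": 0, "ax": 0, "ay": 0, "az": 0, "grip": 206}, {"tx": 4, "ty": 0, "tz": 0, "ax": 0, "ay": 0, "az": 0, "grip": 206}, {"tx": 0, "ty": 0, "tz": 0, "ax": 0, "ay": 0, "az": 0, "grip": 206}, {"tx": 0, "ty": 0, "tz": 0, "ax": 0, "ay": 0, "az": 0, "grip": 206}, {"tx": -5, "ty": 0, "tz": 0, "ax": 0, "ay": 0, "az": 0, "grip": 206}, {"tx": -12, "ty": 0, "tz": 0, "ax": 0, "ay": 0, "az": 0, "grip": 206}, {"tx": -15, "ty": 0, "tz": -10, "ax": 0, "ay": 0, "az": 0, "grip": 206}, {"tx": -5, "ty": 0, "tz": -30, "ax": 0, "ay": 0, "az": 0, "grip": 206}, {"tx": 0, "ty": 0, "tz": -40, "ax": 0, "ay": 0, "az": 0, "grip": 206}, {"tx": 0, "ty": 0, "tz": -40, "ax": 0, "ay": 0, "az": 0, "grip": 206}, {"tx": -20, "ty": 0, "tz": -20, "ax": 0, "ay": 0, "az": 0, "grip": 206}, {"tx": 0, "ty": 0, "tz": 0, "ax": 0, "ay": 0, "az": 0, "grip": 206}])

```text
t: 24.1
tool_pos: [0.5716, -0.119, 0.1469]
orientation: [3.14, -0.011, 0.01]
force: [0.8, -0.4, 0.4]
opening: 0.0176
```

```bash
python3 look.py l14
```

```text
t 24.25 tcp [ 0.57   -0.1182  0.1413] tray mm [-57.    0.2] heading rel tray -0.02 open 0.017724932752504065 F [-0.2 -0.2 -0.6]
top red [296. 166.] 84 tray mm [90.6  2.5]
top yellow [308. 253.] 97 tray mm [-140.9  -25.9]
top black [280. 212.] 815 tray mm [-34.7  47.1]
top black [276. 265.] 95 tray mm [-174.    59.3]
wrist red [258.  45.] 715 tray mm [89.6 -0.6]
wrist green [259.  78.] 696 tray mm [55.2 -1.2]
wrist black [259. 111.] 636 tray mm [21.4 -0.8]
wrist black [260. 296.] 2444 tray mm [-195.6   -2.1]
```

View pics/l14.png

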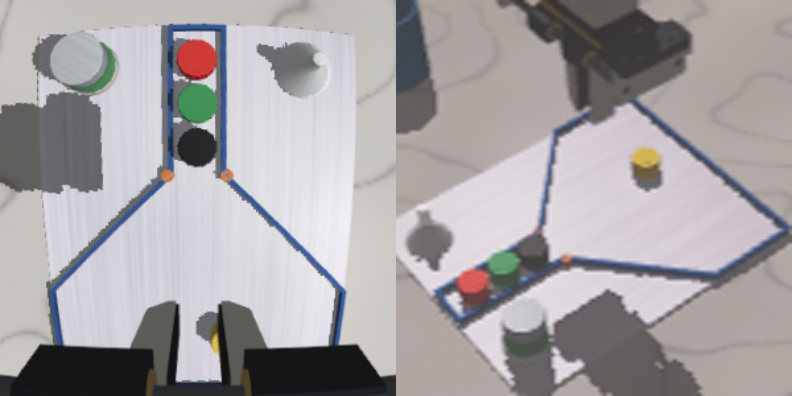

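All three caps stand in the lane in order: red 90, green 55, black 21 mm. The arm is clear, so I hand in.

```bash
python3 -c "
from plant import robot
print(robot.close_job())"
```

```text
the job is handed in; nothing more can be done
None
```

I pushed red, then green, then black through the gate with the fingertips, and the job was handed in at about 24 s of the 72 s. No verdict was reported.

**Last pictures:**

| Cap | Tray x (mm) | Tray y (mm) | Required x (mm) |
|---|---|---|---|
| Red | 90 | -0.6 | above 65 |
| Green | 55 | -1.2 | 35 to 80 |
| Black | 21 | -0.8 | 13 to 50 |

- All three caps look upright.
- The yellow cap measures at (-141, -26), where it started.
- The jar and funnel look unmoved. I did not measure them or check the mug and bottles at the end.
- The arm was lifted clear, and force readings were at noise level.

**A disagreement between readings:** On my first approach to red, the fingertips passed over the cap without touching it. Triangulating from two cameras put them about 26 mm higher than the reported TCP and the stated 14 mm finger length imply. I then set the push height from the cameras instead.

**What this could affect:** During that pass, the reported TCP came within about 8 mm of red, at a reported height under 40 mm. If the reported pose was correct, this could count as having the grasp point over the cap, which fails the run. The pictures suggest the fingers were really above that height.

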